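# Book in a delivery at the plumbing-shop counter

### The arm

A 7-joint arm with a two-finger parallel gripper is mounted at the origin on the work surface. World frame = base frame: x ahead of the robot, y to its left, z up, the work surface at z = 0. Lengths are in m, angles in rad, forces in N, time in s.
With the tool pointing down it reaches from about 0.4 to 0.85 m from the base axis. Payload 10.4 kg.
Tool frame: the origin (TCP) lies between the finger pads; the fingertips stand 19 mm ahead of it and the grasp point (between the pads) is the TCP (manip.tips_ahead is the distance from the TCP to the fingertips, in m); z points along the fingers, y is the line along which they close (so a half turn about z gives the same grasp; the last joint's range is limited). The gripper opens to 85 mm and grips with 20 to 120 N. Pads are 22 mm wide; open, the fingers measure 114 mm over their backs; the gripper's body (76 mm by 85 mm) begins 54 mm behind the grasp point. The pads swing forward as they close: fully open they stand 13 mm farther back than shut.
Start: joints at [-1.132, 0.332, -0.065, 1.46, 0.022, 1.35, -0.088], TCP at [0.278, 0.56, 0.212] pointing down, gripper open.
Joint ranges: [-2.6, 2.6], [-0.5, 2.12], [-1.47, 1.34], [0.16, 2.42], [-1.27, 4.41], [0.06, 2.06], [-2.6, 2.6]. Speed limits (rad/s): [2.22, 2.22, 2.79, 2.79, 3.14, 3.14, 3.14].

### API

Orientations are given as a unit quaternion [x, y, z, w].
In Python, from workcell import manip, viewer gives the robot as it stands.
- The arm moves only by the tool arm_command, never from a script. Its argument "series" is text: rows parted by semicolons, each of 5 numbers parted by spaces: the closure, from 0 (fully open) to 1 (shut), then the shift along the tool's x, y, z normalised to -1 to 1, where 1 is 0.4 m, then the turn about the tool's z normalised to -1 to 1, where 1 is 180 degrees. In form: jaw tx ty tz spin; .... A call has exactly 10 rows; each row shifts and turns the commanded pose from where the row before left it, along the tool's axes as they then stand; what a row does not reach is not made up. A row lasts 1/8 s, in which the tool goes at most 62.5 mm and 10.7 degrees, less where a joint would pass 70% of its speed; a pose out of reach is approached as far as the arm can. A call with a number of a shift or a turn outside -1 to 1 is refused whole. A call with a gripper value outside its range is refused whole. The fingers move at their own pace and stop on an object; "newtons" is the grip in N (left out, the last holds). Time passes only in rows, so rows that do not move let the fingers close, or fill a call up. It gives the time, the measured TCP pose, the force, the opening and the grip force at its end, in the units of the state.
- manip.get_obs(): the state, without advancing time (a new reading comes with each control period).
- viewer.camera(name): name is "side" or "top"; returns a dict with "pixels" (384x512x3 uint8, red, green, blue), "intrinsics" (3x3 intrinsics, pixels), "D" ([k1, k2, p1, p2, k3] as OpenCV has them; the pictures are not rectified), "extrinsics" (4x4, takes a point from world to camera coordinates). Camera axes: x right, y up, looking along -z (the intrinsics and any distortion apply to the point x, -y, -z); pixel columns grow to the right and rows downward; lengths in m; the calibration is good to about 2 mm. A picture is of the moment at which its call begins. There is no depth.
- manip.hand_in(): hands the job in; it is judged then, once.
The state is a dict: "clock": time; "joint_pos": joint angles; "joint_velocities": joint speeds; "tau": joint torques, N m; "position": TCP position; "ee_rot": TCP orientation; "ft_force": force on the tool from outside, world axes, zero at the start; "torque": the same for the moment, N m; "grip_width": opening from 0.0 (shut) to 1.0 (fully open); "grasp_force": force on a finger pad.
Only numpy, scipy, OpenCV 4.12 (cv2) and the standard library are available. Lean on these libraries where they do the work, as an engineer would, in place of code of your own. Each camera call takes 0.05 s, during which the arm holds its last target. There are 200 camera calls.

### The job

Book in the cartons on the counter: first clear every loose pipe fitting off them into the grey tray, then take the scanner from its stand and read each carton's top label, from the lowest carton up to the tallest, holding it steady for three seconds about 10 cm off, with its beam square onto the middle of the label. Then put the scanner back in its stand as you found it; do not touch the cartons with the scanner, do not shift or tip the cartons, and leave the other things on the counter where they are.

Things in the scene. Friction and masses are not known exactly. Their poses are not given: they have to be found in the camera images.
- carton_a: cardboard carton, 120 x 120 mm, 45 mm tall (the lowest), standing on the counter; origin at the centre of its underside, z up. Loose. May be absent.
- carton_b: cardboard carton, 120 x 120 mm, 75 mm tall (the second lowest), standing on the counter; origin at the centre of its underside, z up. Loose.
- carton_c: cardboard carton, 120 x 120 mm, 105 mm tall (the second tallest), standing on the counter; origin at the centre of its underside, z up. Loose.
- carton_d: cardboard carton, 120 x 120 mm, 135 mm tall (the tallest), standing on the counter; origin at the centre of its underside, z up. Loose.
- label_a (a point): centre of the white barcode label (84 x 58 mm) lying flat on top of carton_a, 45 mm above its underside; z is the label's outward normal (up)
- label_b (a point): centre of the white barcode label (84 x 58 mm) lying flat on top of carton_b, 75 mm above its underside; z is the label's outward normal (up)
- label_c (a point): centre of the white barcode label (84 x 58 mm) lying flat on top of carton_c, 105 mm above its underside; z is the label's outward normal (up)
- label_d (a point): centre of the white barcode label (84 x 58 mm) lying flat on top of carton_d, 135 mm above its underside; z is the label's outward normal (up)
- coupling: white plastic pipe coupling: a plain tube 50 mm in diameter and 80 mm tall, 90 g, standing on end on the label of carton_b; origin at the centre of its lower end, z along the tube. May be absent.
- tee: white plastic pipe tee, 120 g, lying flat on carton_c's label: a straight run 42 mm in diameter, 100 mm long along its y, and one 42 mm branch from the middle of the run along its +x, ending 52 mm from the run's axis; origin on the underside below the crossing of the axes, which lie 21 mm above it, z up. May be absent.
- reducer: grey plastic pipe reducer, 130 g, standing on the label of carton_d: lower 34 mm is 60 mm in diameter, it then tapers to a 40 mm diameter neck (from 46 mm up), 80 mm tall in all; origin at the centre of its lower end, z up. May be absent.
- tray: low open grey plastic tray, 270 mm (its x) by 180 mm (its y), 40 mm tall, walls and floor 5 mm, fixed to the counter at the left or right; origin at the centre of its underside
- stand: black scanner stand, fixed at the side away from the tray: base 190 x 80 mm, two U-shaped saddles (14 mm thick, at x = -46 and +46 mm) that carry the scanner's handle along the stand's x, underside 90 mm above the counter; their flared cheeks rise 20 mm above that, with about 4 mm free each side of the handle. Origin: centre of the base's underside.
- scanner: grey barcode scanner, 250 g. Handle 130 mm long (its x, -65 to +65), 26 wide (y), 32 high, to be gripped across y at the middle, between the saddles; at +x a head 70 x 56 x 40 mm, pitched 30 degrees, window looking forward and down. Origin: centre of the handle's underside. It starts in the stand, axes parallel to the stand's, origin 90 mm above the stand's (within 5 mm along x).
- window (a point): centre of the scanner's reading window, in the scanner's frame at x = 110.5, y = 0, z = 2 mm; its z axis is the reading beam, pointing out of the window, in the scanner's frame (0.5, 0, -0.866): with the handle level the beam is 30 degrees forward of straight down
- solvent_tin: bystander: paint-grey tin, 90 mm in diameter, 110 mm tall, at the back of the counter; origin under its centre
- glue_bottle: bystander: white bottle with a red cap, 68 mm in diameter, 150 mm tall, at the back of the counter; origin under its centre
- tape_roll: bystander: roll of tape, 74 mm in diameter, 48 mm high, may be absent, at the back of the counter; origin under its centre
- hose_clamp: bystander: steel band clamp, 100 mm ring, 14 mm high, near the robot's base; origin under its centre
- wrench: bystander: wrench lying near the robot's base

How it is judged:
By the outcome, as a careful person would: the job done as asked, in the order asked, and still so for the second after the job is handed in, with the robot touching nothing.
Of coupling, tee, reducer only 2 to 3 are there at a start; the rules pass over those that are not, and their reading is None.
Of carton_a, tape_roll only 1 to 2 are there at a start; the rules pass over those that are not, and their reading is None.
At some moment in a run one of carton_a, carton_b, carton_c, carton_d may be knocked a few centimetres aside while the robot is not near it.
It also fails if it takes over 208 s, if anything falls off the work surface, if the arm or the gripper's body presses on something with over 40 N, if the wrist force passes 120 N, or if a joint passes its speed limit or range.

## Working session

There is one attempt and no reset: what is moved stays moved. The work goes in short steps, Python scripts to look and compute and a tool call to move; the robot and the scene stay as the last step left them, time stands still between calls to the robot, and variables do not carry over. Pictures are saved under pics/ and viewed, at most 14 in all, crops included, and the job is handed in when it is done.

Besides the shell and the picture viewer there is one more tool, called by a JSON object that holds its "fn" and its "kwargs", one argument or row to a line. arm_command: Moves the arm, as the interface text tells. Scaled input: -1 to 1 covers 0.4 m each way for a shift and 180 degrees each way for a turn. Its arguments: {"type":"object","properties":{"series":{"type":"string"},"newtons":{"type":"number"}},"required":["series"]}

```bash
ls; mkdir -p pics
python3 - <<'E'
from workcell import manip, viewer
import cv2,numpy as np
np.set_printoptions(precision=4,suppress=True)
print(manip.get_obs())
for n in("side","top"):
    c=viewer.camera(n); cv2.imwrite(f"pics/{n}0.png",c["pixels"][:,:,::-1]); print(n,c["intrinsics"],c["D"],c["extrinsics"])
E
```

```text
pics
{'clock': 0.0, 'joint_pos': array([-1.1316,  0.3329, -0.0647,  1.461 ,  0.0216,  1.3499, -0.0885]), 'joint_velocities': array([-0.001 ,  0.0004, -0.0002, -0.0003, -0.0007,  0.0007,  0.0013]), 'tau': array([ -0.0001, -62.5445,   0.0489, -39.1602,   0.0161,   0.01  ,
        -0.    ]), 'position': array([0.2783, 0.5592, 0.2111]), 'ee_rot': array([ 0.2289,  0.9735, -0.0007, -0.0001]), 'ft_force': array([ 0.233 ,  0.5284, -0.2055]), 'torque': array([-0.0152, -0.039 ,  0.0521]), 'grasp_force': 0.0, 'grip_width': 0.9986036185009957}
side [[446.5859   0.     259.82  ]
 [  0.     446.5859 194.5582]
 [  0.       0.       1.    ]] [-0.1797  0.      0.      0.      0.    ] [[ 0.9616 -0.2744  0.0106 -0.5291]
 [ 0.2008  0.7288  0.6546 -0.1815]
 [-0.1873 -0.6273  0.7559 -1.0609]
 [ 0.      0.      0.      1.    ]]
top [[428.1297   0.     249.529 ]
 [  0.     428.1297 196.6035]
 [  0.       0.       1.    ]] [-0.1608  0.      0.      0.      0.    ] [[ 0.0151 -0.9999  0.0016 -0.0075]
 [ 0.9801  0.0151  0.1979 -0.5845]
 [-0.1979 -0.0014  0.9802 -1.176 ]
 [ 0.      0.      0.      1.    ]]
```

View pics/side0.png

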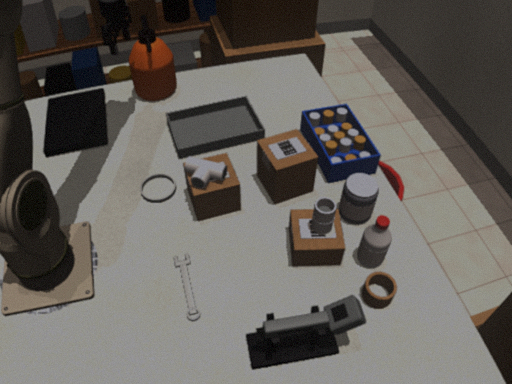

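View pics/top0.png

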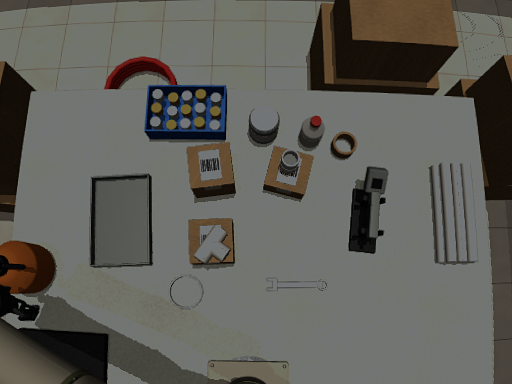

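The side view shows carton_d, which is bare, at about (287,165). Carton_c with the tee is at (212,185), carton_b with the coupling at (316,235), the scanner in its stand at (300,330), and the tray at (215,125). In the top view these are carton_d (211,168), carton_c (211,242), carton_b (289,172), stand (365,210) and tray (121,220). Carton_a and the reducer are absent, and the tape roll is present.

```bash
cat > h.py <<'E'
import cv2,numpy as np
from workcell import manip, viewer
np.set_printoptions(precision=4,suppress=True)
S=np.diag([1.,-1,-1])
def cam(n,save=None):
    c=viewer.camera(n)
    if save: cv2.imwrite(f"pics/{save}.png",c["pixels"][:,:,::-1])
    return c
def ray(c,uv):
    n=cv2.undistortPoints(np.array(uv,float).reshape(-1,1,2),c["intrinsics"],np.array(c["D"])).reshape(-1,2)
    E=c["extrinsics"]; R=S@E[:3,:3]; t=S@E[:3,3]
    d=np.c_[n,np.ones(len(n))]@R
    return -R.T@t, d/np.linalg.norm(d,axis=1)[:,None]
def plane(c,uv,z):
    o,d=ray(c,uv); return o+d*((z-o[2])/d[:,2])[:,None]
def tri(c1,u1,c2,u2):
    o1,d1=ray(c1,u1);o2,d2=ray(c2,u2);d1=d1[0];d2=d2[0]
    s=np.linalg.lstsq(np.c_[d1,-d2],o2-o1,rcond=None)[0]
    a=o1+s[0]*d1;b=o2+s[1]*d2; return (a+b)/2,np.linalg.norm(a-b)
def proj(c,P):
    R=S@c["extrinsics"][:3,:3]; t=S@c["extrinsics"][:3,3]
    return cv2.projectPoints(np.array(P,float).reshape(-1,1,3),cv2.Rodrigues(R)[0],t,c["intrinsics"],np.array(c["D"]))[0].reshape(-1,2)
def crop(c,x0,y0,x1,y1,k,name):
    im=cv2.resize(c["pixels"][y0:y1,x0:x1,::-1],None,fx=k,fy=k,interpolation=cv2.INTER_CUBIC); cv2.imwrite(f"pics/{name}.png",im)
E
python3 - <<'E'
from h import *
t=cam("top");s=cam("side")
crop(t,80,130,330,280,3,"topc"); crop(s,160,90,410,240,3,"sidec")
a=cv2.resize(t["pixels"][150:270,330:410,::-1],None,fx=5,fy=5,interpolation=2)
b=cv2.resize(s["pixels"][280:370,235:375,::-1],None,fx=2.8,fy=5,interpolation=2)
cv2.imwrite("pics/stand.png",np.hstack([a,np.vstack([b,np.zeros((150,b.shape[1],3),np.uint8)])])); print(a.shape,b.shape)
E
```

```text
(600, 400, 3) (450, 392, 3)
```

View pics/topc.png

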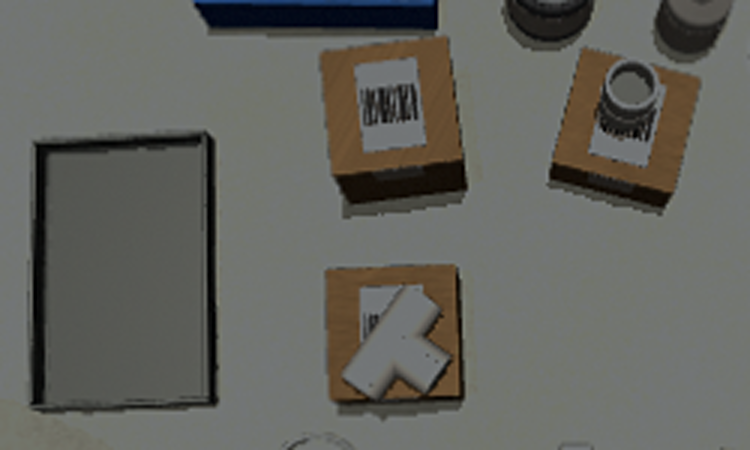

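View pics/sidec.png

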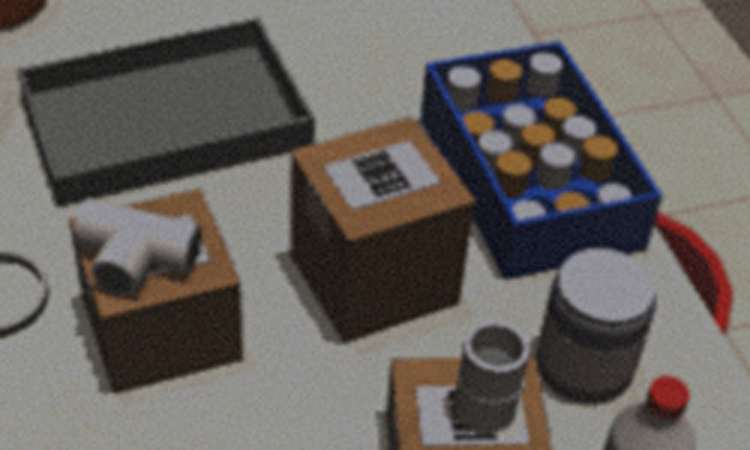

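View pics/stand.png

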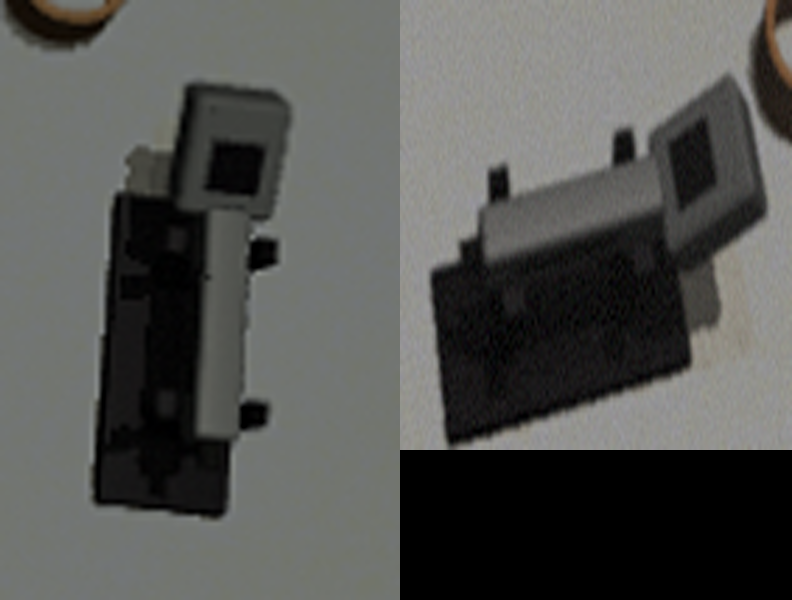

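The top crop shows the top faces of the cartons: d with corners (320,52)-(460,162), b (583,47)-(671,190) with the coupling rim at (631,88), and c (326,268)-(463,401). On c, the tee's run goes from (421,297) to (360,386) and its branch ends at (434,377). The side crop agrees. The stand crop shows the handle from about (215,435) to (225,210), with the head towards +x.

```bash
cat >> h.py <<'E'
def cartons(c,verbose=True):
    hsv=cv2.cvtColor(c["pixels"],cv2.COLOR_RGB2HSV)
    m=((hsv[...,0]<22)&(hsv[...,0]>5)&(hsv[...,1]>90)&(hsv[...,2]>VT)).astype(np.uint8)
    n,l,st,ce=cv2.connectedComponentsWithStats(m)
    out=[]
    for i in range(1,n):
        if st[i,4]>250: out.append((ce[i],st[i],np.argwhere(l==i)[:,::-1]))
    return out,hsv
VT=95
def rect(c,px,z):
    hull=cv2.convexHull(px.astype(np.float32)).reshape(-1,2)
    P=plane(c,hull,z)[:,:2].astype(np.float32)
    return cv2.minAreaRect(P*1000)
E
python3 - <<'E'
from h import *
t=cam("top");s=cam("side")
for n,c in(("top",t),("side",s)):
    o,hsv=cartons(c)
    for ce,st,px in o: print(n,ce,st)
hsv=cv2.cvtColor(t["pixels"],cv2.COLOR_RGB2HSV)
for p in [(192,155),(200,195),(218,265),(190,230),(279,150)]: print(p,hsv[p[1],p[0]])
hs=cv2.cvtColor(s["pixels"],cv2.COLOR_RGB2HSV)
for p in [(292,212),(285,185),(235,165),(270,150)]: print(p,hs[p[1],p[0]])
f=lambda x,y:[80+x/3,130+y/3]
g=lambda x,y:[160+x/3,90+y/3]
T={'c':([(326,268),(460,264),(463,401),(331,404)],.105),'d':([(320,52),(448,38),(460,162),(333,177)],.135),'b':([(583,47),(700,75),(671,190),(553,163)],.075)}
for k,(p,z) in T.items():
    P=plane(t,[f(*q) for q in p],z); print(k,P.mean(0),np.linalg.norm(np.roll(P,-1,0)-P,axis=1),cv2.minAreaRect((P[:,:2]*1000).astype(np.float32)))
Sd={'c':([(200,192),(242,302-10)],),}
print('coupling top',plane(t,[f(631,88)],.155),plane(s,[g(496,349)],.155),tri(t,[f(631,88)],s,[g(496,349)]))
for nm,a,b,z in [('d corner left',(320,52),None,.135)]: pass
# d corners: top-crop corners vs side-crop corners
print('d',[tri(t,[f(*a)],s,[g(*b)]) for a,b in [((320,52),(411,119)),((448,38),(474,203)),((460,162),(352,239)),((333,177),(292,152))]])
print('c',[tri(t,[f(*a)],s,[g(*b)]) for a,b in [((326,268),(200,192)),((460,264),(241,290))]])
print('b',[tri(t,[f(*a)],s,[g(*b)]) for a,b in [((553,163),(392,359))]])
print('tee',plane(t,[f(421,297),f(360,386),f(434,377)],.13))
tr=[(38,140),(208,134),(214,402),(36,406)]
P=plane(t,[f(*q) for q in tr],.04);print('tray',P.mean(0),P)
# handle top edge corners
q=lambda x,y:[330+x/5,150+y/5]
r=lambda x,y:[235+(x-400)/2.8,280+y/5]
P=plane(t,[q(215,437),q(225,210)],.122);print('handle',P)
print('handle tail tri',tri(t,[q(197,434)],s,[r(482,210)]),tri(t,[q(238,438)],s,[r(490,265)]))
P=plane(t,[q(115,193),q(95,500),q(222,516)],.0);print('standbase',P)
P=plane(s,[r(450,445),r(690,360),r(432,270)],.0);print('standbase s',P)
print('head corners tri', tri(t,[q(190,85)],s,[r(728,77)]))
E
```

```text
top [403.3082  21.2661] [ 350    0  109   46 3585]
top [327.125   42.2917] [322   3  11  80 600]
top [209.9095 165.3102] [ 187  142   47   46 1083]
top [274.5619 168.4071] [264 146  25  44 452]
top [302.7243 173.5489] [289 152  24  42 399]
top [214.3822 231.9215] [189 218  44  44 484]
top [ 10.8892 253.0981] [  0 244  22  20 316]
side [273.3136  45.9278] [218  32 107  24 609]
side [159.9248  53.385 ] [151  37  21  32 452]
side [139.4049  55.6413] [130  41  19  29 368]
side [286.913 149.577] [258 130  59  40 851]
side [219.7847 175.8141] [192 154  47  41 511]
side [315.1869 233.1828] [291 209  54  41 990]
(192, 155) [ 16 133  98]
(200, 195) [ 15 179  20]
(218, 265) [34 24 74]
(190, 230) [ 16 131  99]
(279, 150) [ 16 129  99]
(292, 212) [ 13 132 124]
(285, 185) [16 95 35]
(235, 165) [ 21  12 145]
(270, 150) [ 12  95 123]
c [0.4495 0.1028 0.105 ] [0.1231 0.1247 0.1191 0.1242] ((449.3028869628906, 103.49323272705078), (124.69538879394531, 123.1050796508789), 2.689221143722534)
d [0.6545 0.1111 0.135 ] [0.1194 0.1186 0.1159 0.1197] ((654.2235107421875, 111.4565658569336), (119.67392730712
[... 841 characters left out ...]
]
tee [[0.4804 0.0781 0.13  ]
 [0.4003 0.13   0.13  ]
 [0.4095 0.0648 0.13  ]]
tray [0.5141 0.3788 0.04  ] [[0.6424 0.4766 0.04  ]
 [0.6504 0.3015 0.04  ]
 [0.3865 0.2804 0.04  ]
 [0.3771 0.4569 0.04  ]]
handle [[ 0.4635 -0.3365  0.122 ]
 [ 0.5901 -0.3471  0.122 ]]
handle tail tri (array([ 0.4649, -0.3265,  0.1216]), np.float64(0.0004892458006490854)) (array([ 0.4634, -0.3497,  0.1208]), np.float64(0.00041762424227701915))
standbase [[ 0.6262 -0.3152  0.    ]
 [ 0.4384 -0.2976  0.    ]
 [ 0.4291 -0.375   0.    ]]
standbase s [[ 0.4292 -0.3708  0.    ]
 [ 0.6165 -0.3864 -0.    ]
 [ 0.4368 -0.2905  0.    ]]
head corners tri (array([ 0.6531, -0.3258,  0.1336]), np.float64(0.010315269037897168))
```

```bash
cat >> h.py <<'E'
def pose():
    o=manip.get_obs(); from scipy.spatial.transform import Rotation as R
    return o,R.from_quat(o["ee_rot"]).as_matrix()
def go(p,phi=None):
    """normalised tool shifts to reach p, then spin to bring tool x to heading phi (deg)"""
    o,M=pose(); d=M.T@(np.array(p)-o["position"])
    h=np.degrees(np.arctan2(M[1,0],M[0,0])); print("pos",o["position"],"head %.2f"%h,"tilt z",M[:,2],"t",o["clock"],"F",o["ft_force"],"w",o["grip_width"],o["grasp_force"])
    print("units xyz",d/.4,"spin",None if phi is None else (((h-phi+180)%360)-180)/180)
E
python3 - <<'E'
from h import *
t=cam("top")
print(plane(t,[(312,122),(264,112),(344,144)],.15)) 
go([.468,.086,.25],147); go([.468,.086,.25],-33)
E
```

```text
[[ 0.7808 -0.1696  0.15  ]
 [ 0.8078 -0.0355  0.15  ]
 [ 0.7183 -0.2575  0.15  ]]
pos [0.2785 0.5595 0.2118] head 153.54 tilt z [-0.0001 -0.0002 -1.    ] t 0.35 F [-0.265  -0.3564 -0.4397] w 1.0002595588026884 0.0
units xyz [-0.9516 -0.8485 -0.0954] spin 0.03632868111370773
pos [0.2785 0.5595 0.2118] head 153.54 tilt z [-0.0001 -0.0002 -1.    ] t 0.35 F [-0.265  -0.3564 -0.4397] w 1.0002595588026884 0.0
units xyz [-0.9516 -0.8485 -0.0954] spin -0.9636713188862921
```

{"fn": "arm_command", "kwargs": {
  "series": "0.2 0 0 -0.1 0.036; 0.2 -0.06 -0.05 0 0; 0.2 -0.06 -0.05 0 0; 0.2 -0.06 -0.05 0 0; 0.2 -0.06 -0.05 0 0; 0.2 -0.06 -0.05 0 0; 0.2 -0.06 -0.05 0 0; 0.2 -0.06 -0.05 0 0; 0.2 -0.06 -0.05 0 0; 0.2 -0.06 -0.05 0 0",
  "newtons": 60
}}

```text
clock: 1.6
position: [0.3621, 0.29, 0.2521]
ee_rot: [0.284, 0.959, 0.0, 0.0]
ft_force: [0.2, 1.2, -0.4]
grip_width: 0.797
grasp_force: 0.0
```

```bash
python3 -c "
from h import *
go([.468,.086,.25],147)"
```

```text
pos [0.3621 0.29   0.2521] head 147.06 tilt z [ 0.0003  0.0004 -1.    ] t 1.6 F [ 0.187   1.2358 -0.4435] w 0.7973280144792239 0.0
units xyz [-0.4995 -0.2841  0.005 ] spin 0.00033484758696036783
```

{"fn": "arm_command", "kwargs": {
  "series": "0.2 -0.063 -0.036 0 0; 0.2 -0.063 -0.036 0 0; 0.2 -0.063 -0.036 0 0; 0.2 -0.063 -0.036 0 0; 0.2 -0.063 -0.036 0 0; 0.2 -0.063 -0.036 0 0; 0.2 -0.063 -0.036 0 0; 0.2 -0.063 -0.036 0 0; 0.2 0 0 0 0; 0.2 0 0 0 0"
}}

```text
clock: 2.85
position: [0.4682, 0.0853, 0.2519]
ee_rot: [0.283, 0.959, 0.0, -0.0]
ft_force: [-0.5, 0.3, -0.4]
grip_width: 0.799
grasp_force: 0.0
```

```bash
python3 -c "
from h import *
go([.468,.086,.132],147)
t=cam('top');s=cam('side')
a=cv2.resize(t['pixels'][200:290,170:260,::-1],None,fx=4.4,fy=4.4,interpolation=2)
b=cv2.resize(s['pixels'][130:220,160:250,::-1],None,fx=4.4,fy=4.4,interpolation=2)
cv2.imwrite('pics/tee1.png',np.hstack([a,b]))"
```

```text
pos [0.4682 0.0853 0.2519] head 147.08 tilt z [-0.0001  0.0004 -1.    ] t 2.85 F [-0.478   0.3388 -0.3559] w 0.7993023050117899 0.0
units xyz [0.0012 0.0011 0.2997] spin 0.00047085033638549274
```

View pics/tee1.png

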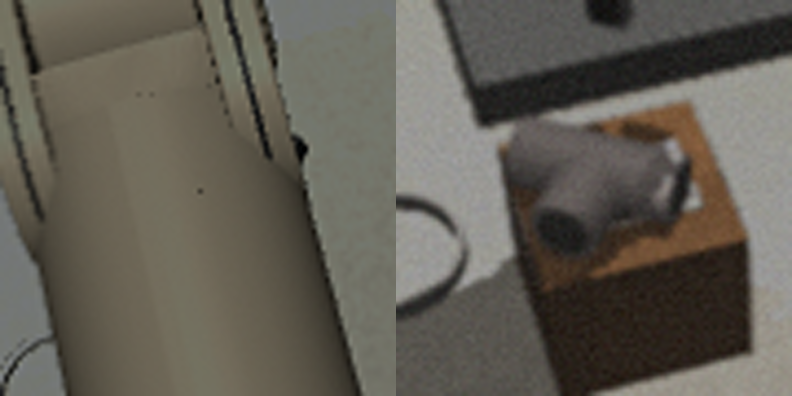

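The crop shows the tee lying undisturbed on carton_c, with its branch end at (565,230) and the gripper overhead. I'll descend now.

{"fn": "arm_command", "kwargs": {
  "series": "0.2 0 0 0.06 0; 0.2 0 0 0.06 0; 0.2 0 0 0.06 0; 0.2 0 0 0.06 0; 0.2 0 0 0.03 0; 0.2 0 0 0.03 0; 0.2 0 0 0 0; 0.4 0 0 0 0; 0.6 0 0 0 0; 0.8 0 0 0 0"
}}

```text
clock: 4.2
position: [0.4686, 0.0848, 0.1322]
ee_rot: [0.284, 0.959, 0.0, 0.0]
ft_force: [-0.7, 0.2, -0.1]
grip_width: 0.212
grasp_force: 0.0
```

{"fn": "arm_command", "kwargs": {
  "series": "0.8 0 0 0 0; 0.8 0 0 0 0; 0.8 0 0 0 0; 0.8 0 0 -0.03 0; 0.8 0 0 -0.06 0; 0.8 0 0 -0.08 0; 0.8 0 0 -0.08 0; 0.8 0 0 -0.08 0; 0.8 0 0 -0.08 0; 0.8 0 0 0 0"
}}

```text
clock: 5.45
position: [0.4695, 0.0849, 0.299]
ee_rot: [0.284, 0.959, 0.002, 0.002]
ft_force: [-0.1, -0.5, -0.2]
grip_width: 0.201
grasp_force: 0.0
```

```bash
python3 -c "
from h import *
go([.45,.37,.29])
s=cam('side');crop(s,130,60,380,240,3,'tee2')"
```

```text
pos [0.4695 0.0849 0.299 ] head 147.05 tilt z [ 0.0044  0.0019 -1.    ] t 5.45 F [-0.0924 -0.4608 -0.1643] w 0.20138119266610552 0.0
units xyz [0.4286 0.5715 0.0236] spin None
```

View pics/tee2.png

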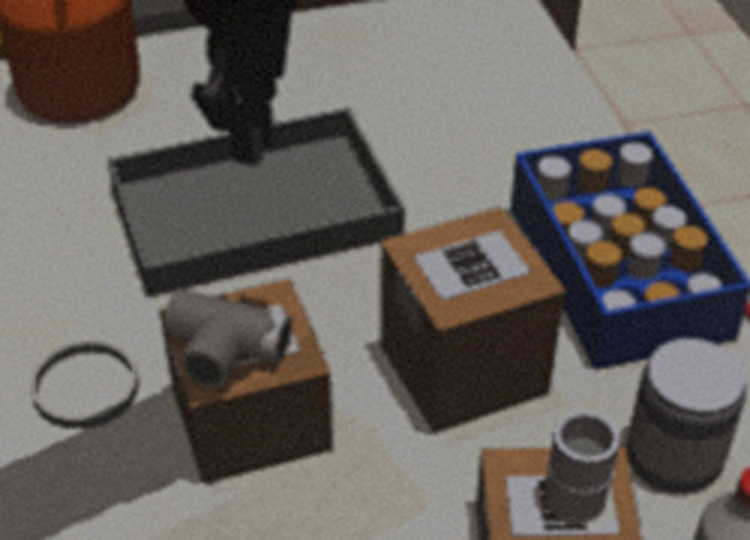

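The picture shows the tee still on carton_c at (230,335), so the gripper closed on nothing. I'll check the geometry by projecting the TCP.

```bash
python3 -c "
from h import *
s=cam('side');t=cam('top');p=pose()[0]['position']
f=lambda c,P:(proj(c,P)-[130,60])*3
print('tip side crop',f(s,[p,p-[0,0,.019],p+[0,0,.1]]),'top',proj(t,[p,p+[0,0,.1]]))
print(proj(s,[[.4495,.1028,.105],[.654,.111,.135]]),f(s,[[.4804,.0781,.126],[.4003,.13,.126],[.4095,.0648,.126],[.4404,.104,.126]]))
"
```

```text
tip side crop [[254.7694 175.7389]
 [256.3249 195.5091]
 [246.0612  62.6043]] top [[212.6142 225.3583]
 [208.5831 218.9609]]
[[210.9663 173.9011]
 [287.2031 148.4692]] [[283.8143 337.8457]
 [177.4883 313.3041]
 [202.4013 366.1711]
 [230.1518 325.4604]]
```

```bash
python3 -c "
from h import *
print(manip.tips_ahead, [x for x in dir(manip) if x[0]!='_'])
s=cam('side');t=cam('top')
a=cv2.resize(s['pixels'][50:150,160:260,::-1],None,fx=4,fy=4,interpolation=2)
b=cv2.resize(t['pixels'][170:270,160:260,::-1],None,fx=4,fy=4,interpolation=2)
im=cv2.convertScaleAbs(np.hstack([a,b]),alpha=2.2,beta=20); cv2.imwrite('pics/grip.png',im)"
```

```text
0.019 ['MotionError', 'get_obs', 'hand_in', 'tips_ahead']
```

View pics/grip.png

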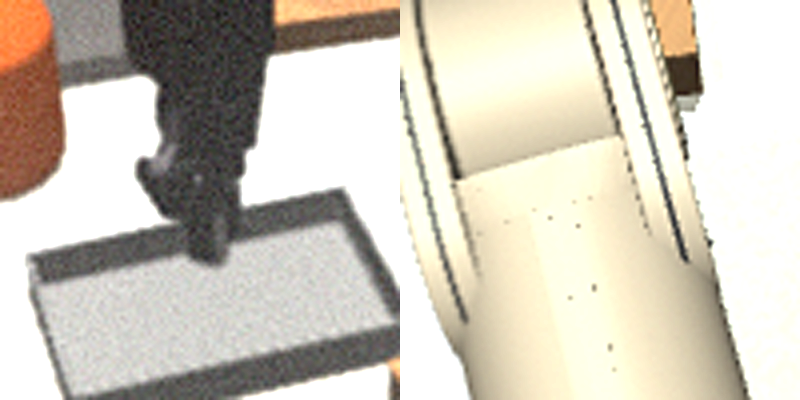

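```bash
python3 -c "
from h import *
s=cam('side');t=cam('top')
P=np.array([.2785,.5595,.2118]);y=np.array([.4457,.895,0])
Q=[P-[0,0,.006]+k*y*.0425 for k in(-1,1)]+[P,P+[0,0,.054]]
print(proj(s,Q),proj(t,Q))
a=cv2.resize(cv2.imread('pics/side0.png')[0:90,100:200],None,fx=4.4,fy=4.4,interpolation=2)
b=cv2.resize(cv2.imread('pics/top0.png')[250:340,0:90],None,fx=4.4,fy=4.4,interpolation=2)
cv2.imwrite('pics/st.png',cv2.convertScaleAbs(np.hstack([a,b]),alpha=2.2,beta=20))"
```

```text
[[118.4769  64.9898]
 [129.4452  50.1482]
 [123.7001  55.7093]
 [120.3474  40.1269]] [[ 42.5316 307.6538]
 [ 16.7122 290.9427]
 [ 28.3237 299.317 ]
 [ 17.7049 299.8586]]
```

View pics/st.png

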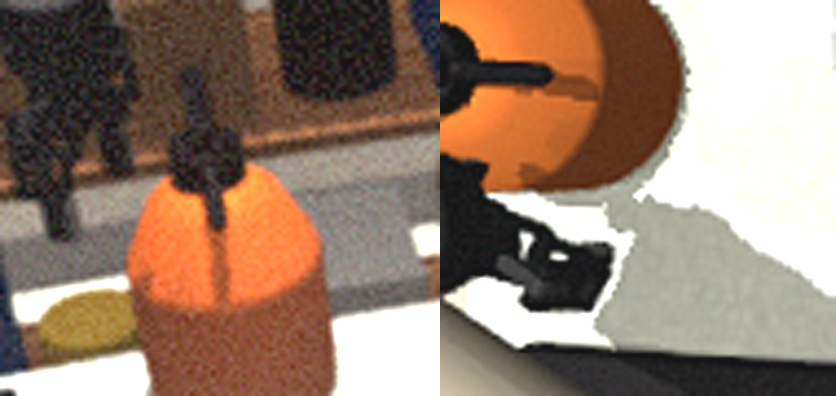

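```bash
python3 -c "
from h import *
s=cam('side');t=cam('top')
for a in [(36,311),(33,312)]: print(tri(t,[a],s,[(114,53)]))
P=np.array([.2785,.5595,.2118]);y=np.array([.4457,.895,0]);print(P-y*.0425)
o,d=ray(s,[(212.5,113.5)]); P=pose()[0]['position'];print(P); k=((P[:2]-o[:2])@d[0,:2])/(d[0,:2]@d[0,:2]); print(o+k*d)
"
```

```text
(array([0.2545, 0.516 , 0.2515]), np.float64(0.0012769718442947992))
(array([0.2523, 0.5271, 0.2452]), np.float64(0.0039276513868567505))
[0.2596 0.5215 0.2118]
[0.4682 0.0847 0.2955]
[[0.4638 0.0854 0.3102]]
```

The picture shows the fingertips at (62,235) and (122,170), about 12 px above where the reported pose puts them. That is roughly 30 mm too high. I'll probe bare counter gently to settle the true offset.

```bash
python3 -c "
from h import *
go([.47,-.09,.07],147)"
```

```text
pos [0.4682 0.0847 0.2955] head 147.06 tilt z [-0.0008 -0.0003 -1.    ] t 5.9 F [-0.4172  0.6916 -0.4435] w 0.1972216474381828 0.0
units xyz [-0.2414 -0.3637  0.5638] spin 0.0003371830185656677
```

{"fn": "arm_command", "kwargs": {
  "series": "0.8 -0.06 -0.09 0 0; 0.8 -0.06 -0.09 0 0; 0.8 -0.06 -0.09 0 0; 0.8 -0.06 -0.09 0.02 0; 0.8 0 0 0.1 0; 0.8 0 0 0.1 0; 0.8 0 0 0.1 0; 0.8 0 0 0.1 0; 0.8 0 0 0.1 0; 0.8 0 0 0.03 0"
}}

```text
clock: 7.15
position: [0.4691, -0.0883, 0.074]
ee_rot: [0.284, 0.959, -0.001, -0.002]
ft_force: [0.7, -0.7, 1.4]
grip_width: 0.202
grasp_force: 0.0
```

{"fn": "arm_command", "kwargs": {
  "series": "0.8 0 0 0.02 0; 0.8 0 0 0.02 0; 0.8 0 0 0.02 0; 0.8 0 0 0.02 0; 0.8 0 0 0.01 0; 0.8 0 0 0.01 0; 0.8 0 0 0.01 0; 0.8 0 0 0 0; 0.8 0 0 0 0; 0.8 0 0 0 0"
}}

```text
clock: 8.4
position: [0.4708, -0.0883, 0.0321]
ee_rot: [0.283, 0.959, 0.0, 0.0]
ft_force: [0.4, -0.4, 0.7]
grip_width: 0.198
grasp_force: 0.0
```

```bash
python3 -c "
from h import *
go([.47,-.09,.02],147)
s=cam('side');p=pose()[0]['position'];print(proj(s,[p-[0,0,.019]]))
im=s['pixels'][140:290,170:370,::-1];cv2.imwrite('pics/probe.png',cv2.convertScaleAbs(cv2.resize(im,None,fx=4,fy=4,interpolation=2),alpha=1.6))"
```

```text
pos [ 0.4708 -0.0883  0.0321] head 147.06 tilt z [ 0.0004  0.0002 -1.    ] t 8.4 F [ 0.386  -0.4467  0.7314] w 0.19766660644050071 0.0
units xyz [-0.0006 -0.0048  0.0301] spin 0.00034292947139012616
[[238.4696 253.1815]]
```

View pics/probe.png

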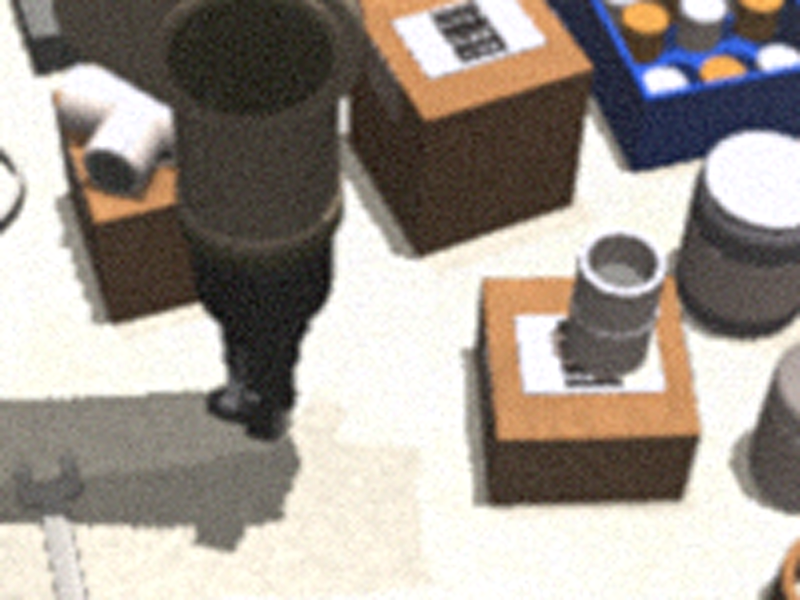

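The picture shows the fingertips at (265,435), still clear of the counter. I'll keep probing down.

{"fn": "arm_command", "kwargs": {
  "series": "0.8 0 0 0.01 0; 0.8 0 0 0.01 0; 0.8 0 0 0.005 0; 0.8 0 0 0.005 0; 0.8 0 0 0.005 0; 0.8 0 0 0 0; 0.8 0 0 0 0; 0.8 0 0 0 0; 0.8 0 0 0 0; 0.8 0 0 0 0"
}}

```text
clock: 9.7
position: [0.4707, -0.0883, 0.0179]
ee_rot: [0.284, 0.959, 0.0, 0.0]
ft_force: [0.6, 0.2, -0.1]
grip_width: 0.199
grasp_force: 0.0
```

{"fn": "arm_command", "kwargs": {
  "series": "0.8 0 0 0.005 0; 0.8 0 0 0 0; 0.8 0 0 0.005 0; 0.8 0 0 0 0; 0.8 0 0 0 0; 0.8 0 0 0 0; 0.8 0 0 0 0; 0.8 0 0 0 0; 0.8 0 0 0 0; 0.8 0 0 0 0"
}}

```text
clock: 10.95
position: [0.4707, -0.0883, 0.0139]
ee_rot: [0.284, 0.959, 0.0, -0.0]
ft_force: [-0.4, -0.6, 0.4]
grip_width: 0.204
grasp_force: 0.0
```

{"fn": "arm_command", "kwargs": {
  "series": "0.8 0 0 0.005 0; 0.8 0 0 0 0; 0.8 0 0 0.005 0; 0.8 0 0 0 0; 0.8 0 0 0.005 0; 0.8 0 0 0 0; 0.8 0 0 0.005 0; 0.8 0 0 0 0; 0.8 0 0 0 0; 0.8 0 0 0 0"
}}

```text
clock: 12.2
position: [0.4707, -0.0883, 0.0059]
ee_rot: [0.284, 0.959, 0.0, 0.0]
ft_force: [-0.4, -0.3, -0.7]
grip_width: 0.202
grasp_force: 0.0
```

```bash
python3 -c "
from h import *
go([.47,-.09,.02],147)
s=cam('side')
im=s['pixels'][190:280,190:290,::-1];cv2.imwrite('pics/probe2.png',cv2.convertScaleAbs(cv2.resize(im,None,fx=6,fy=6,interpolation=2),alpha=1.6))"
```

```text
pos [ 0.4707 -0.0883  0.0059] head 147.06 tilt z [ 0.0001  0.0001 -1.    ] t 12.2 F [-0.4422 -0.2616 -0.715 ] w 0.20157291505818764 0.0
units xyz [-0.0008 -0.0045 -0.0352] spin 0.00030858421178044814
```

View pics/probe2.png

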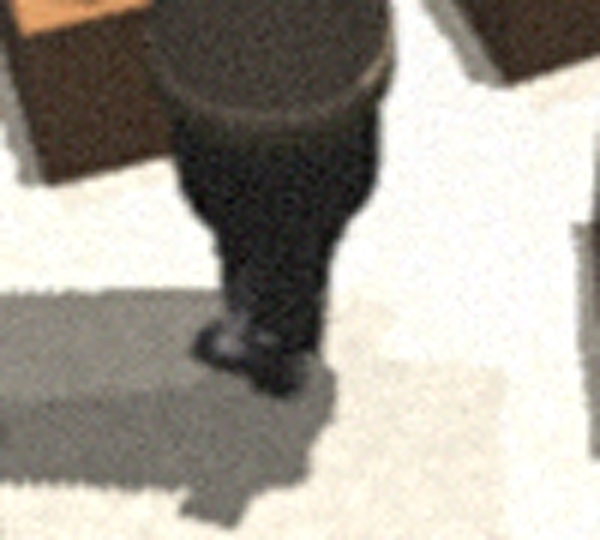

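The fingertips at (275,390) and their shadow at (215,520) are still apart, so they haven't touched the counter. I'll continue down.

{"fn": "arm_command", "kwargs": {
  "series": "0.8 0 0 0.005 0; 0.8 0 0 0 0; 0.8 0 0 0.005 0; 0.8 0 0 0 0; 0.8 0 0 0.005 0; 0.8 0 0 0 0; 0.8 0 0 0.005 0; 0.8 0 0 0 0; 0.8 0 0 0 0; 0.8 0 0 0 0"
}}

```text
clock: 13.5
position: [0.4708, -0.0883, -0.0021]
ee_rot: [0.284, 0.959, 0.0, 0.0]
ft_force: [-0.4, -0.5, -0.2]
grip_width: 0.202
grasp_force: 0.0
```

{"fn": "arm_command", "kwargs": {
  "series": "0.8 0 0 0.005 0; 0.8 0 0 0 0; 0.8 0 0 0 0; 0.8 0 0 0.005 0; 0.8 0 0 0 0; 0.8 0 0 0 0; 0.8 0 0 0 0; 0.8 0 0 0 0; 0.8 0 0 0 0; 0.8 0 0 0 0"
}}

```text
clock: 14.75
position: [0.4707, -0.0883, -0.0061]
ee_rot: [0.284, 0.959, 0.0, -0.0]
ft_force: [-0.3, -0.2, -0.7]
grip_width: 0.201
grasp_force: 0.0
```

{"fn": "arm_command", "kwargs": {
  "series": "0.8 0 0 0.005 0; 0.8 0 0 0 0; 0.8 0 0 0 0; 0.8 0 0 0.005 0; 0.8 0 0 0 0; 0.8 0 0 0 0; 0.8 0 0 0 0; 0.8 0 0 0 0; 0.8 0 0 0 0; 0.8 0 0 0 0"
}}

```text
clock: 16.0
position: [0.4707, -0.0882, -0.0101]
ee_rot: [0.283, 0.959, 0.0, 0.0]
ft_force: [-0.4, 0.6, -0.3]
grip_width: 0.197
grasp_force: 0.0
```

{"fn": "arm_command", "kwargs": {
  "series": "0.8 0 0 0.005 0; 0.8 0 0 0 0; 0.8 0 0 0 0; 0.8 0 0 0.005 0; 0.8 0 0 0 0; 0.8 0 0 0 0; 0.8 0 0 0 0; 0.8 0 0 0 0; 0.8 0 0 0 0; 0.8 0 0 0 0"
}}

```text
clock: 17.25
position: [0.4707, -0.0883, -0.0141]
ee_rot: [0.284, 0.959, 0.0, 0.0]
ft_force: [0.7, -0.6, 0.3]
grip_width: 0.202
grasp_force: 0.0
```

{"fn": "arm_command", "kwargs": {
  "series": "0.8 0 0 0.005 0; 0.8 0 0 0 0; 0.8 0 0 0 0; 0.8 0 0 0.005 0; 0.8 0 0 0 0; 0.8 0 0 0 0; 0.8 0 0 0 0; 0.8 0 0 0 0; 0.8 0 0 0 0; 0.8 0 0 0 0"
}}

```text
clock: 18.5
position: [0.4707, -0.0883, -0.0181]
ee_rot: [0.283, 0.959, 0.0, 0.0]
ft_force: [0.3, -0.5, -0.6]
grip_width: 0.197
grasp_force: 0.0
```

```bash
python3 -c "
from h import *
go([.47,-.09,.02],147)"
```

```text
pos [ 0.4707 -0.0883 -0.0181] head 147.06 tilt z [ 0.      0.0001 -1.    ] t 18.5 F [ 0.2719 -0.4656 -0.5742] w 0.1970720859292123 0.0
units xyz [-0.0009 -0.0046 -0.0953] spin 0.0003549019964609101
```

```bash
python3 -c "
from h import *
s=cam('side')
g=s['pixels'].max(2)
print(g[236:276:2,220:250:2])
P=pose()[0]['position']
print(proj(s,[[.4707,-.0883,0],[.4707,-.0883,.02],[.4707,-.0883,.04]]))"
```

```text
[[161 160 162  81  21  27  18  19  10  16  17  21  16  93 157]
 [ 95 101 100  62  18  20  27  20  25  29  22  27  24 120 155]
 [ 90  85  84  68  22  21  27  22  27  29  20  18  29 140 161]
 [ 85  91  90  65  18  26  29  25  20  27  26  21  39 139 158]
 [ 87  88  89  89  29  39  35  24  19  24  28  35  66 143 163]
 [ 89  90  87  90  44  37  26  22  22  26  18  17  73 150 151]
 [ 85  85  94  83  61  41  34  25  19  30  17  14 108 155 150]
 [ 88  89  66  40  61  58  35  24  22  26  21  23  62 136 159]
 [ 86  69  28  53  71  52  41  61  29  23  18  24  61  98 155]
 [ 74  57  25  46  68  52  30  27  23  25  37  53  67  88 151]
 [ 72  66  42  42  36  31  29  22  23  29  44  73  74  87 155]
 [ 74  72  75  80  62  52  35  25  20  35  43  71  79  92 157]
 [ 71  76  70  71  68  71  55  29  21  34  48  75  73 135 162]
 [ 72  72  76  75  79  80  76  71  64  63  70  76 101 158 154]
 [ 71  76  73  77  75  74  71  69  66  78  70  91 144 161 153]
 [ 73  75  75  72  72  77  80  72  77  75  71 128 164 160 151]
 [ 73  67  77  75  75  81  78  76  70  74  72 130 156 154 155]
 [ 80  75  73  77  72  72  82  80  74  81  79 130 159 155 156]
 [149  85  67  72  69  74  82 138 132 153 155 155 158 157 162]
 [132  68  74  74  81  78 123 163 158 161 159 157 156 156 158]]
[[238.5733 256.1219]
 [238.3522 251.6125]
 [238.1254 246.9683]]
```

{"fn": "arm_command", "kwargs": {
  "series": "0.8 0 0 0.005 0; 0.8 0 0 0 0; 0.8 0 0 0 0; 0.8 0 0 0 0; 0.8 0 0 0.005 0; 0.8 0 0 0 0; 0.8 0 0 0 0; 0.8 0 0 0 0; 0.8 0 0 0 0; 0.8 0 0 0 0"
}}

```text
clock: 19.8
position: [0.471, -0.0882, -0.0193]
ee_rot: [0.284, 0.959, 0.001, -0.0]
ft_force: [-19.8, 2.5, 57.9]
grip_width: 0.2
grasp_force: 28.4
```

{"fn": "arm_command", "kwargs": {
  "series": "0.8 0 0 0.005 0; 0.8 0 0 0 0; 0.8 0 0 0 0; 0.8 0 0 0 0; 0.8 0 0 0 0; 0.8 0 0 0 0; 0.8 0 0 0 0; 0.8 0 0 0 0; 0.8 0 0 0 0; 0.8 0 0 0 0"
}}

```text
clock: 21.05
position: [0.4711, -0.0882, -0.0195]
ee_rot: [0.284, 0.959, 0.002, -0.001]
ft_force: [-34.6, 5.6, 93.2]
grip_width: 0.2
grasp_force: 46.7
```

Contact came at a reported z of -0.019 with the jaw 20% open. So the true fingertips sit 19 mm above the reported TCP, not below it, and I'll apply that as a z offset. Backing off and going for the tee again.

{"fn": "arm_command", "kwargs": {
  "series": "0.5 0 0 -0.02 0; 0.2 0 0 -0.1 0; 0.2 0 0 -0.12 0; 0.2 0 0 -0.12 0; 0.2 0 0 -0.12 0; 0.2 0.06 0.09 -0.1 0; 0.2 0.06 0.09 0 0; 0.2 0.06 0.09 0 0; 0.2 0.06 0.09 0 0; 0.2 0 0 0 0"
}}

```text
clock: 22.3
position: [0.4679, 0.0881, 0.2076]
ee_rot: [0.281, 0.96, 0.0, -0.0]
ft_force: [-0.5, -0.6, 0.4]
grip_width: 0.796
grasp_force: 0.0
```

```bash
python3 -c "
from h import *
go([.469,.086,.090],147)
s=cam('side');h=s['pixels'][164:180,186:230]
o,hsv=cartons(s)
for ce,st,px in o[3:]:print(ce,st)"
```

```text
pos [0.4679 0.0881 0.2076] head 147.37 tilt z [-0.0005  0.0003 -1.    ] t 22.3 F [-0.4602 -0.6144  0.442 ] w 0.795850005324343 0.0
units xyz [-0.0053 -0.0029  0.2939] spin 0.0020826299522362824
[286.8161 149.6483] [257 130  61  40 870]
[225.8667 173.7652] [207 154  32  38 345]
[315.16   233.2644] [ 291  209   54   41 1006]
```

{"fn": "arm_command", "kwargs": {
  "series": "0.2 -0.004 -0.002 0.06 0; 0.2 0 0 0.06 0; 0.2 0 0 0.06 0; 0.2 0 0 0.06 0; 0.2 0 0 0.03 0; 0.2 0 0 0.024 0; 0.2 0 0 0 0; 0.6 0 0 0 0; 0.8 0 0 0 0; 0.8 0 0 0 0"
}}

```text
clock: 23.6
position: [0.4701, 0.0835, 0.0914]
ee_rot: [0.283, 0.959, 0.001, 0.001]
ft_force: [-0.7, -0.2, 5.5]
grip_width: 0.47
grasp_force: 59.4
```

{"fn": "arm_command", "kwargs": {
  "series": "0.8 0 0 0 0; 0.8 0 0 0 0; 0.8 0 0 -0.02 0; 0.8 0 0 -0.04 0; 0.8 0 0 -0.08 0; 0.8 0 0 -0.08 0; 0.8 0 0 -0.08 0; 0.8 0 0 -0.08 0; 0.8 0 0 -0.08 0; 0.8 0 0 0 0"
}}

```text
clock: 24.85
position: [0.4704, 0.0833, 0.2775]
ee_rot: [0.284, 0.959, 0.002, 0.002]
ft_force: [-0.5, 0.4, -1.3]
grip_width: 0.471
grasp_force: 60.4
```

```bash
python3 -c "
from h import *
go([.44,.385,.25],147)
s=cam('side')
o,hsv=cartons(s)
for ce,st,px in o[3:]:print(ce,st)"
```

```text
pos [0.4704 0.0833 0.2775] head 147.04 tilt z [ 0.0047  0.0022 -1.    ] t 24.85 F [-0.5413  0.3516 -1.3062] w 0.4709812291637349 60.400131940841675
units xyz [0.4744 0.5912 0.0701] spin 0.00023546990434842504
[286.7566 149.7116] [258 130  60  40 867]
[224.2054 173.1711] [205 154  34  38 409]
[315.1033 233.2959] [291 209  54  41 997]
```

```bash
python3 -c "
from h import *
go([.488,.367,-.006],147)"
```

```text
pos [0.4697 0.0832 0.2757] head 147.05 tilt z [ 0.0022  0.0012 -1.    ] t 24.9 F [ 0.0782  0.8226 -1.8888] w 0.47506344612597906 60.400904417037964
units xyz [0.3485 0.6187 0.7052] spin 0.00027708424528675047
```

{"fn": "arm_command", "kwargs": {
  "series": "0.8 0.05 0.09 0 0; 0.8 0.05 0.09 0 0; 0.8 0.05 0.09 0 0; 0.8 0.05 0.09 0 0; 0.8 0.05 0.09 0 0; 0.8 0.05 0.09 0 0; 0.8 0.05 0.08 0 0; 0.8 0 0 0.08 0; 0.8 0 0 0.08 0; 0.8 0 0 0.08 0"
}}

```text
clock: 26.15
position: [0.4861, 0.3669, 0.1763]
ee_rot: [0.284, 0.959, -0.001, -0.0]
ft_force: [0.8, 0.1, -1.5]
grip_width: 0.469
grasp_force: 60.5
```

{"fn": "arm_command", "kwargs": {
  "series": "0.8 0 0 0.08 0; 0.8 0 0 0.08 0; 0.8 0 0 0.08 0; 0.8 0 0 0.08 0; 0.8 0 0 0.06 0; 0.8 0 0 0.04 0; 0.8 0 0 0.02 0; 0.8 0 0 0.01 0; 0.8 0 0 0 0; 0.8 0 0 0 0"
}}

```text
clock: 27.4
position: [0.4871, 0.3678, -0.001]
ee_rot: [0.283, 0.959, 0.001, 0.0]
ft_force: [-0.4, -0.3, -0.9]
grip_width: 0.474
grasp_force: 60.5
```

```bash
python3 -c "
from h import *
go([.488,.367,-.006],147)"
```

```text
pos [ 0.4871  0.3678 -0.001 ] head 147.06 tilt z [ 0.0008  0.0009 -1.    ] t 27.4 F [-0.3911 -0.2911 -0.867 ] w 0.47380197777018207 60.51344633102417
units xyz [-0.0031 -0.0005  0.0126] spin 0.00034895880034311076
```

{"fn": "arm_command", "kwargs": {
  "series": "0.8 0 0 0.012 0; 0.8 0 0 0 0; 0.2 0 0 0 0; 0.2 0 0 0 0; 0.2 0 0 0 0; 0.2 0 0 -0.06 0; 0.2 0 0 -0.12 0; 0.2 0 0 -0.13 0; 0.2 0 0 -0.13 0; 0.2 0 0 -0.13 0"
}}

```text
clock: 28.65
position: [0.4865, 0.3673, 0.2235]
ee_rot: [0.284, 0.959, 0.0, 0.0]
ft_force: [0.7, 0.2, -0.5]
grip_width: 0.8
grasp_force: 0.0
```

```bash
python3 -c "
from h import *
go([.671,-.109,.22],147)
t=cam('top'); o,_=cartons(t)
for ce,st,px in o[2:]:print(ce,st)
g=t['pixels'].min(2)[180:262,95:150]; n,l,s,c=cv2.connectedComponentsWithStats((g>g.mean()+40).astype(np.uint8)); print(g.mean(),g.max(),s[s[:,4]>40],c[s[:,4]>40]+[95,180])"
```

```text
pos [0.4865 0.3673 0.2235] head 147.06 tilt z [ 0.0002  0.0004 -1.    ] t 28.65 F [ 0.6595  0.16   -0.5389] w 0.7995424922600848 0.0
units xyz [-1.0346 -0.7486  0.0083] spin 0.0003409731120854076
[209.8111 165.1153] [ 187  142   47   46 1101]
[288.2848 171.3143] [264 146  49  48 913]
[211.5736 239.421 ] [ 189  218   44   45 1107]
[ 12.8502 252.4378] [  0 241  27  23 434]
69.81951219512194 122 [[   0    0   55   82 4477]] [[121.9777 220.4541]]
```

{"fn": "arm_command", "kwargs": {
  "series": "0.2 -0.05 -0.04 -0.05 0; 0.2 -0.1 -0.07 0 0; 0.2 -0.1 -0.07 0 0; 0.2 -0.1 -0.07 0 0; 0.2 -0.1 -0.07 0 0; 0.2 -0.1 -0.07 0 0; 0.2 -0.1 -0.07 0 0; 0.2 -0.1 -0.07 0 0; 0.2 -0.1 -0.07 0 0; 0.2 -0.1 -0.07 0 0"
}}

```text
clock: 29.95
position: [0.6604, -0.0654, 0.2414]
ee_rot: [0.283, 0.959, 0.0, 0.0]
ft_force: [-0.6, 0.3, 0.2]
grip_width: 0.8
grasp_force: 0.0
```

```bash
python3 -c "
from h import *
go([.671,-.109,.092],147)"
```

```text
pos [ 0.6604 -0.0654  0.2414] head 147.08 tilt z [ 0.0003  0.0002 -1.    ] t 29.95 F [-0.6103  0.2831  0.1827] w 0.8004499949359916 0.0
units xyz [-0.0815 -0.0771  0.3735] spin 0.00044997503210595367
```

{"fn": "arm_command", "kwargs": {
  "series": "0.2 -0.04 -0.04 0 0; 0.2 -0.04 -0.037 0 0; 0.2 0 0 0 0; 0.2 0 0 0.07 0; 0.2 0 0 0.07 0; 0.2 0 0 0.07 0; 0.2 0 0 0.06 0; 0.2 0 0 0.05 0; 0.2 0 0 0.03 0; 0.2 0 0 0.02 0"
}}

```text
clock: 31.2
position: [0.6702, -0.1069, 0.0932]
ee_rot: [0.283, 0.959, 0.0, 0.0]
ft_force: [-0.5, -0.3, 0.2]
grip_width: 0.798
grasp_force: 0.0
```

{"fn": "arm_command", "kwargs": {
  "series": "0.2 0 0 0 0; 0.6 0 0 0 0; 0.8 0 0 0 0; 0.8 0 0 0 0; 0.8 0 0 0 0; 0.8 0 0 -0.02 0; 0.8 0 0 -0.06 0; 0.8 0 0 -0.1 0; 0.8 0 0 -0.12 0; 0.8 0 0 -0.12 0"
}}

```text
clock: 32.45
position: [0.6695, -0.1073, 0.2631]
ee_rot: [0.284, 0.959, 0.0, -0.0]
ft_force: [1.3, -0.4, -0.7]
grip_width: 0.573
grasp_force: 62.1
```

```bash
python3 -c "
from h import *
go([.585,.39,.26],147)"
```

```text
pos [ 0.6695 -0.1073  0.2631] head 147.05 tilt z [-0.0005  0.0002 -1.    ] t 32.45 F [ 1.306  -0.36   -0.6744] w 0.5732518777764094 62.12174568325281
units xyz [0.8535 0.9284 0.0082] spin 0.0002903830947652687
```

{"fn": "arm_command", "kwargs": {
  "series": "0.8 0.05 0.05 0 0; 0.8 0.09 0.098 0 0; 0.8 0.09 0.098 0 0; 0.8 0.09 0.098 0 0; 0.8 0.09 0.098 0 0; 0.8 0.09 0.098 0 0; 0.8 0.09 0.098 0 0; 0.8 0.09 0.098 0 0; 0.8 0.09 0.098 0 0; 0.8 0.08 0.098 0 0"
}}

```text
clock: 33.7
position: [0.5865, 0.3922, 0.2618]
ee_rot: [0.283, 0.959, 0.0, -0.0]
ft_force: [0.8, 0.4, -0.6]
grip_width: 0.579
grasp_force: 62.1
```

```bash
python3 -c "
from h import *
go([.588,.395,.024],147)"
```

```text
pos [0.5865 0.3922 0.2618] head 147.08 tilt z [-0.0003  0.0002 -1.    ] t 33.7 F [ 0.8414  0.358  -0.5888] w 0.5790888182245626 62.13652638718486
units xyz [0.0005 0.0079 0.5945] spin 0.0004475628175512725
```

{"fn": "arm_command", "kwargs": {
  "series": "0.8 0 0 0.1 0; 0.8 0 0 0.1 0; 0.8 0 0 0.1 0; 0.8 0 0 0.1 0; 0.8 0 0 0.08 0; 0.8 0 0 0.06 0; 0.8 0 0 0.03 0; 0.8 0 0 0.015 0; 0.8 0 0 0 0; 0.8 0 0 0 0"
}}

```text
clock: 34.95
position: [0.5879, 0.3908, 0.0286]
ee_rot: [0.283, 0.959, 0.001, 0.0]
ft_force: [0.7, -0.6, -0.7]
grip_width: 0.576
grasp_force: 62.3
```

{"fn": "arm_command", "kwargs": {
  "series": "0.8 0 0 0.005 0; 0.8 0 0 0 0; 0.2 0 0 0 0; 0.2 0 0 0 0; 0.2 0 0 0 0; 0.2 0 0 -0.06 0; 0.2 0 0 -0.1 0; 0.2 0 0 -0.12 0; 0.2 0 0 -0.12 0; 0.2 0 0 -0.12 0"
}}

```text
clock: 36.2
position: [0.5872, 0.3903, 0.2353]
ee_rot: [0.284, 0.959, 0.0, 0.0]
ft_force: [0.0, 0.1, -0.8]
grip_width: 0.805
grasp_force: 0.0
```

```bash
python3 -c "
from h import *
# scanner heading -5 deg handle; jaws across: tool y ~ 85 => phi 175 or -5
go([.5288,-.3435,.25],175);go([.5288,-.3435,.25],-5)
print(pose()[0]['joint_pos'])"
```

```text
pos [0.5872 0.3903 0.2353] head 147.06 tilt z [ 0.0003  0.0003 -1.    ] t 36.2 F [ 0.0252  0.1471 -0.7671] w 0.805242518956233 0.0
units xyz [-0.875  -1.619  -0.0373] spin -0.15523994828551255
pos [0.5872 0.3903 0.2353] head 147.06 tilt z [ 0.0003  0.0003 -1.    ] t 36.2 F [ 0.0252  0.1471 -0.7671] w 0.805242518956233 0.0
units xyz [-0.875  -1.619  -0.0373] spin 0.8447600517144874
[-0.8678  0.5159  0.3389  1.1924 -0.1659  1.4591  0.4441]
```

{"fn": "arm_command", "kwargs": {
  "series": "0.2 -0.05 -0.1 0 0; 0.2 -0.055 -0.105 0 0; 0.2 -0.055 -0.105 0 0; 0.2 -0.055 -0.105 0 0; 0.2 -0.055 -0.105 0 0; 0.2 -0.055 -0.105 0 0; 0.2 -0.055 -0.105 0 0; 0.2 -0.055 -0.105 0 0; 0.2 -0.055 -0.105 0 0; 0.2 -0.055 -0.105 0 0"
}}

```text
clock: 37.45
position: [0.5427, -0.0805, 0.2338]
ee_rot: [0.284, 0.959, 0.0, 0.0]
ft_force: [0.5, -0.3, 1.1]
grip_width: 0.799
grasp_force: 0.0
```

```bash
python3 -c "
from h import *
go([.5288,-.3435,.25],175)"
```

```text
pos [ 0.5427 -0.0805  0.2338] head 147.06 tilt z [ 0.0007  0.0004 -1.    ] t 37.45 F [ 0.5081 -0.3306  1.073 ] w 0.7994927331774438 0.0
units xyz [-0.3284 -0.5707 -0.0408] spin -0.15522745052962708
```

{"fn": "arm_command", "kwargs": {
  "series": "0.2 -0.055 -0.095 0 0; 0.2 -0.055 -0.095 0 0; 0.2 -0.055 -0.095 0 0; 0.2 -0.055 -0.095 0 0; 0.2 -0.055 -0.095 0 0; 0.2 -0.053 -0.095 0 0; 0.2 0 0 0 -0.052; 0.2 0 0 0 -0.052; 0.2 0 0 0 -0.051; 0.2 0 0 0 0"
}}

```text
clock: 38.7
position: [0.5291, -0.3417, 0.2336]
ee_rot: [0.045, 0.999, 0.0, 0.0]
ft_force: [-0.4, 0.3, 0.8]
grip_width: 0.802
grasp_force: 0.0
```

```bash
python3 -c "
from h import *
t=cam('top');s=cam('side')
go([.5288,-.3435,.067],175)
# items in tray, and cartons
for c,z in((t,0),(s,0)):
    o,_=cartons(c)
    for ce,st,px in o: 
        if st[4]>800 and st[4]<1500: print(ce,st,[rect(c,px,zz)[0:3] for zz in(.075,.105,.135)])
im=np.hstack([cv2.resize(t['pixels'][170:280,80:190,::-1],None,fx=3.5,fy=3.5),cv2.resize(s['pixels'][275:375,235:345,::-1],None,fx=3.5,fy=3.85)]);cv2.imwrite('pics/chk.png',cv2.convertScaleAbs(im,alpha=1.7))
"
```

```text
pos [ 0.5291 -0.3416  0.2335] head 174.74 tilt z [ 0.0002  0.0001 -1.    ] t 38.8 F [-0.3556 -0.166   0.6074] w 0.7967976983346056 0.0
units xyz [ 0.0004 -0.0048  0.4164] spin -0.0014341658089732177
[222.8299 151.368 ] [ 200  129   47   45 1076] [((716.6231689453125, 82.1186752319336), (124.17564392089844, 124.60943603515625), 7.841180801391602), ((707.1614379882812, 80.0457534790039), (121.05418395996094, 121.47705841064453), 7.841189384460449), ((697.6997680664062, 77.97281646728516), (117.93269348144531, 118.34461975097656), 7.841191291809082)]
[288.3839 169.7966] [ 264  146   49   48 1008] [((663.0326538085938, -110.0987548828125), (117.86559295654297, 117.331787109375), 76.09734344482422), ((654.9180908203125, -107.3397216796875), (114.90272521972656, 114.3823471069336), 76.09736633300781), ((646.803466796875, -104.58072662353516), (111.93981170654297, 111.43280792236328), 76.09737396240234)]
[210.7269 240.2671] [ 189  218   44   45 1168] [((455.2587585449219, 108.78231048583984), (121.28547668457031, 120.0897445678711), 3.6497738361358643), ((452.3671569824219, 106.03910827636719), (118.2366943359375, 117.07093048095703), 3.6498169898986816), ((449.4756164550781, 103.29591369628906), (115.18778228759766, 114.0521469116211), 3.6497724056243896)]
[210.2105 174.9071] [184 154  55  42 936] [((452.09661865234375, 134.35202026367188), (123.00260162353516, 122.08866882324219), 3.312352180480957), ((448.3741149902344, 105.71380615234375), (118.66808319091797, 117.78642272949219), 3.3123486042022705), ((444.651611328125, 77.07559967041016), (114.33363342285156, 113.48416900634766), 3.312347173690796)]
```

View pics/chk.png

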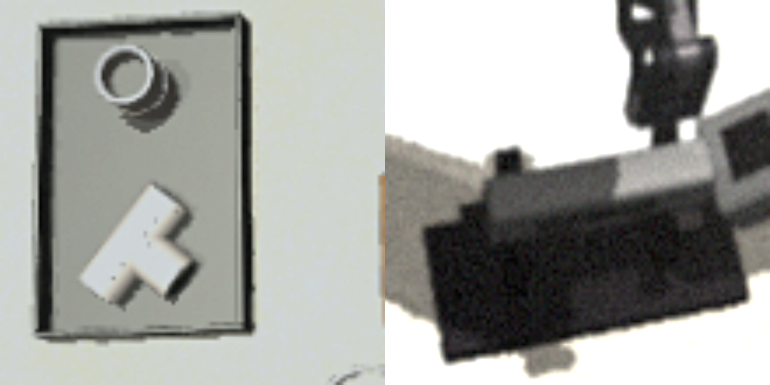

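The tray holds both fittings, the coupling at (135,85) and the tee at (140,245). Carton_d has been knocked to about (0.698, 0.078). The gripper is above the handle, so I'll descend.

{"fn": "arm_command", "kwargs": {
  "series": "0.2 0 0 0.08 0; 0.2 0 0 0.08 0; 0.2 0 0 0.08 0; 0.2 0 0 0.08 0; 0.2 0 0 0.05 0; 0.2 0 0 0.03 0; 0.2 0 0 0.016 0; 0.2 0 0 0 0; 0.4 0 0 0 0; 0.5 0 0 0 0"
}}

```text
clock: 40.05
position: [0.5295, -0.3418, 0.0677]
ee_rot: [0.044, 0.999, -0.0, 0.001]
ft_force: [-0.6, -0.9, 0.1]
grip_width: 0.502
grasp_force: 0.0
```

{"fn": "arm_command", "kwargs": {
  "series": "0.6 0 0 0 0; 0.7 0 0 0 0; 0.8 0 0 0 0; 0.8 0 0 0 0; 0.8 0 0 0 0; 0.8 0 0 0 0; 0.8 0 0 0 0; 0.8 0 0 0 0; 0.8 0 0 0 0; 0.8 0 0 0 0"
}}

```text
clock: 41.3
position: [0.5293, -0.3417, 0.0674]
ee_rot: [0.044, 0.999, -0.0, 0.0]
ft_force: [-0.0, 1.3, 5.9]
grip_width: 0.299
grasp_force: 59.3
```

```bash
python3 -c "
from h import *
go([.5288,-.3435,.067],175)"
```

```text
pos [ 0.5293 -0.3417  0.0674] head 174.96 tilt z [ 0.0005 -0.0001 -1.    ] t 41.3 F [-0.0292  1.2932  5.8611] w 0.29856896518553966 59.27380979061127
units xyz [ 0.001  -0.0045  0.001 ] spin -0.0002420453724954857
```

{"fn": "arm_command", "kwargs": {
  "series": "0.8 0 0 -0.02 0; 0.8 0 0 -0.04 0; 0.8 0 0 -0.06 0; 0.8 0 0 -0.06 0; 0.8 0 0 0 0; 0.8 -0.05 0 0 0; 0.8 -0.07 0 0 0; 0.8 -0.07 0 0 0; 0.8 -0.055 0 0 0; 0.8 0 0 0 0"
}}

```text
clock: 42.55
position: [0.6275, -0.3492, 0.1371]
ee_rot: [0.043, 0.999, 0.0, -0.001]
ft_force: [0.2, 0.4, -3.7]
grip_width: 0.3
grasp_force: 59.4
```

```bash
cat >> h.py <<'E'
def scan_view(name):
    s=cam('side');t=cam('top');p=pose()[0]['position']+[0,0,.038]
    a,b=proj(s,[p])[0].astype(int),proj(t,[p])[0].astype(int)
    def cr(c,q,w):
        x=min(max(q[0]-w//2,0),512-w);y=min(max(q[1]-w//2,0),384-w);print('crop origin',x,y)
        return cv2.resize(c['pixels'][y:y+w,x:x+w,::-1],(390,390),interpolation=2)
    cv2.imwrite(f'pics/{name}.png',cv2.convertScaleAbs(np.hstack([cr(s,a,130),cr(t,b,130)]),alpha=1.7))
E
python3 -c "
from h import *
go([.5293,-.3417,.0674],175)
scan_view('sag')
s=cam('side');g=s['pixels'].max(2)
P=pose()[0]['position']+[0,0,.038]
ux=np.array([.9962,-.0872,0]);print(proj(s,[P+ux*k for k in(-.065,0,.065)]))
"
```

```text
pos [ 0.6275 -0.3492  0.1371] head 175.05 tilt z [-0.0018  0.001  -1.    ] t 42.55 F [ 0.2068  0.4419 -3.6535] w 0.3001290211680226 59.38366949558258
units xyz [ 0.2459 -0.0026  0.1746] spin 0.00029946265608408063
crop origin 285 233
crop origin 316 109
[[317.3978 304.9545]
 [350.5363 298.7079]
 [382.5058 292.4217]]
```

View pics/sag.png

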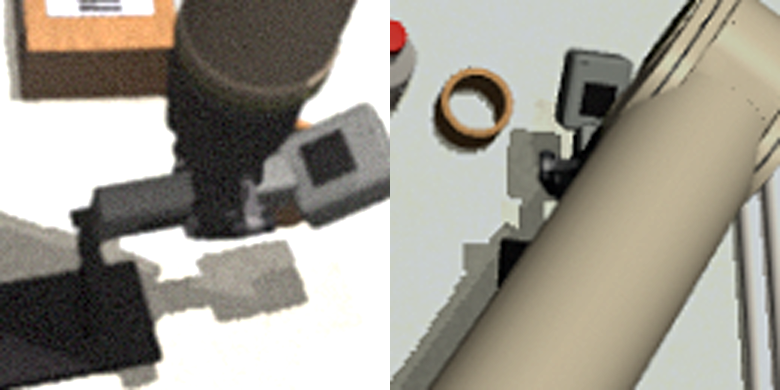

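The scanner is lifted and level, with no sag; the handle runs from (95,190) to (300,160) in the left crop. Next I'll pivot it nose-down by pressing its tail into the front saddle.

{"fn": "arm_command", "kwargs": {
  "series": "0.8 0 0 0.05 0; 0.8 0 0 0.05 0; 0.8 0 0 0.04 0; 0.8 0 0 0.02 0; 0.8 0 0 0.01 0; 0.8 0 0 0.01 0; 0.8 0 0 0.01 0; 0.8 0 0 0.01 0; 0.8 0 0 0 0; 0.8 0 0 0 0"
}}

```text
clock: 43.95
position: [0.629, -0.3504, 0.061]
ee_rot: [0.044, 0.999, -0.001, 0.002]
ft_force: [5.4, -0.1, 5.0]
grip_width: 0.3
grasp_force: 61.4
```

```bash
python3 -c "
from h import *
go([.6275,-.3502,.044],175);print(pose()[0]['torque'])
"
```

```text
pos [ 0.629  -0.3504  0.061 ] head 175.01 tilt z [ 0.0046 -0.0014 -1.    ] t 43.95 F [ 5.3505 -0.0589  5.0382] w 0.3002371064240401 61.3839590549469
units xyz [0.0039 0.0003 0.0426] spin 7.580814837492906e-05
[ 0.0535 -0.7421 -0.0466]
```

{"fn": "arm_command", "kwargs": {
  "series": "0.8 0 0 0.008 0; 0.8 0 0 0.008 0; 0.8 0 0 0.008 0; 0.8 0 0 0.008 0; 0.8 0 0 0.006 0; 0.8 0 0 0.004 0; 0.8 0 0 0 0; 0.8 0 0 0 0; 0.8 0 0 0 0; 0.8 0 0 0 0"
}}

```text
clock: 45.2
position: [0.6291, -0.3505, 0.0443]
ee_rot: [0.043, 0.999, -0.001, 0.002]
ft_force: [5.4, 0.5, 6.1]
grip_width: 0.292
grasp_force: 63.5
```

```bash
python3 -c "
from h import *
go([.6275,-.3502,.044],175);print(pose()[0]['torque'])
s=cam('side','piv');t=cam('top')
g=s['pixels'].max(2);sat=s['pixels'].max(2).astype(int)-s['pixels'].min(2)
# handle tail region columns: find first transitions
for u in range(310,352,3): print(u,g[280:336:2,u])
"
```

```text
pos [ 0.6291 -0.3505  0.0443] head 175.02 tilt z [ 0.0047 -0.0015 -1.    ] t 45.2 F [5.4334 0.4564 6.0909] w 0.2918634050147527 63.54772210121155
units xyz [0.004  0.0003 0.0008] spin 9.236860113980407e-05
[ 0.0942 -0.618  -0.0983]
310 [164 163 160 165 161 164 160 162 162 159 162 161 160 154 132  80  75  55
  37  19  13  37  14  16  11  15  10  15]
313 [157 158 163 165 164 161 159 164 164 160 161 164 160  66  14  16  14  15
  22  22  18  19  17  19  18  19   0  12]
316 [161 162 162 163 163 156 159 158 158 164 165 162 159  49  20  22  17  28
  20  15  18  20  30  22  23  14  10  19]
319 [165 164 162 159 158 160 160 162 161 162 157 160 156 156 126  57  35  38
  30  33  35  30  30  27  16  16  22  22]
322 [160 157 162 164 161 165 161 161 165 163 165 161 161 169 138  68  35  46
  45  38  31  30  30  31  21  21  21  14]
325 [159 158 164 158 160 157 158 159 160 160 163 165 159 163 130  69  43  35
  41  47  44  31  35  28  26  21   9  20]
328 [163 162 161 159 159 161 160 162 163 162 160 159 160 161 168 119  34  40
  44  39  40  31  27  13  25  15  20  21]
331 [166 162 162 164 167 156 162 166 162 163 162 158 159 162 166 125  31  41
  42  40  43  35  20  23  24  15  21  16]
334 [ 61  67  83  74  38  27  27  32  46  83 132 163 168 163 162 148  35  39
  43  35  40  33  18  23  53  75  69  62]
337 [41 30 21 24 20 23 21 20 14 19 20 32 12 21 61 42 42 44 44 41 44 33 22 20
 57 70 80 77]
340 [48 47 41 35 26 24 26 18 23 17 20 24 17 10 25 25 34 32 28 32 45 30 20 26
 35 36 56 80]
343 [34 39 51 48 37 33 22 29 27 11 16 16 20 21 21 19 18 19 18 19 14 20 21 18
 24 25 21 66]
346 [37 40 39 41 48 38 34 25 25 21 12 18 21 19 17 13 14 19 20 14 18 11 21 24
 16 19 18 47]
349 [40 44 37 45 42 46 41 33 20 30 14 18 20 13 20 17 16 16 12 13 22 26 15 24
 22 24 17 26]
```

{"fn": "arm_command", "kwargs": {
  "series": "0.8 0 0 -0.02 0; 0.8 0 0 -0.04 0; 0.8 0 0 -0.08 0; 0.8 0 0 -0.08 0; 0.8 0 0 -0.08 0; 0.8 0 0 -0.08 0; 0.8 0 0 -0.06 0; 0.8 0 0 0 0; 0.8 0 0 0 0; 0.8 0 0 0 0"
}}

```text
clock: 46.55
position: [0.6262, -0.3498, 0.2168]
ee_rot: [0.044, 0.999, 0.001, -0.001]
ft_force: [-0.0, -0.4, -3.3]
grip_width: 0.295
grasp_force: 62.4
```

```bash
python3 -c "
from h import *
go([.6275,-.3502,.044],175)
s=cam('side','lift');o,M=pose()
P=o['position']+[0,0,.038]; ux=-M[:,0]; uy=np.cross([0,0,1],ux)
def sproj(th,pts):
    c,sn=np.cos(th),np.sin(th)
    return proj(s,[P+ux*(x*c+z*sn)+uy*y+np.array([0,0,1])*(-x*sn+z*c) for x,y,z in pts])
for d in (0,20,25,30,35): print(d,sproj(np.radians(d),[(-.065,.013,.016),(-.065,-.013,.016),(-.03,.013,.016),(-.065,-.013,-.016),(.1105,0,-.014)]).round(1).tolist())
g=s['pixels'].max(2)
q=sproj(np.radians(28),[(-.065,0,0)])[0].astype(int);print(q)
x0,y0=q-[20,22]
print(x0,y0);print(g[y0:y0+50:2,x0:x0+50:2])
"
```

```text
pos [ 0.6262 -0.3498  0.2168] head 174.96 tilt z [-0.002   0.0011 -1.    ] t 46.55 F [-0.0352 -0.4213 -3.2683] w 0.29518692801726193 62.42815375328064
units xyz [-0.0041 -0.001   0.4319] spin -0.00024526743696924315
0 [[321.9, 272.4], [326.1, 285.5], [341.4, 269.0], [323.7, 294.6], [413.6, 270.4]]
20 [[328.8, 264.9], [333.3, 278.1], [346.3, 265.4], [324.6, 288.3], [402.6, 281.7]]
25 [[331.2, 263.0], [335.7, 276.3], [347.8, 264.6], [325.5, 286.5], [399.1, 284.4]]
30 [[333.8, 261.2], [338.3, 274.5], [349.3, 263.9], [326.7, 284.7], [395.4, 287.0]]
35 [[336.6, 259.5], [341.2, 272.8], [350.9, 263.2], [328.2, 282.8], [391.5, 289.5]]
[329 273]
309 251
[[ 48  51  46  55  52  52  51  47  46  49  49  50  48  49  43  44  49  65
  167  79  23  30  18  28  22]
 [ 57  46  46  56  52  56  51  49  49  49  51  50  59  55  52  52  55  88
  182 163  89  25  24  21  26]
 [ 55  55  53  52  55  54  47  53  55  48  54  45  44  49  49  48  40 127
  189 188 161  41  18  22  25]
 [ 49  47  48  54  53  54  51  53  53  61  51  52  52  49  50  47  54 158
  187 191 145  28  21  21  25]
 [ 49  53  55  52  56  52  
[... 1478 characters left out ...]
90 189 189 190 187 180 186 181 184 182
  179 155 159 151  71  49  43]
 [184 186 190 189 185 190 181 181 186 184 183 187 182 185 185 192 188 179
  184 188 185 189  93  43  39]
 [184 189 188 184 190 187 190 185 186 181 184 186 188 186 185 185 185 185
  185 184 186 183 135  51  32]
 [183 189 189 184 186 186 182 187 185 186 184 181 187 184 184 185 183 182
  188 184 182 189 184 158 120]
 [189 187 184 184 183 190 184 188 187 186 184 189 184 186 185 185 182 184
  186 184 184 184 189 187 187]
 [191 186 187 183 188 186 187 185 188 184 182 184 185 182 185 184 181 181
  187 185 184 185 184 187 191]
 [186 187 188 184 186 183 185 186 183 187 186 180 183 185 187 182 187 184
  186 187 185 185 185 181 183]]
```

```bash
cat > pitch.py <<'E'
from h import *
s=cam('side');o,M=pose()
P=o['position']+[0,0,.038]; ux=-M[:,0]; uy=np.cross([0,0,1],ux); uz=np.array([0,0,1.])
g=cv2.GaussianBlur(s['pixels'].max(2),(3,3),0).astype(float)
def onplane(uv,off):
    c,d=ray(s,uv); k=((P+uy*off-c)@uy)/(d@uy); X=c+d*k[:,None]-P; return X@ux,X@uz
q=proj(s,[P-ux*.06])[0].astype(int)
bot=[];top=[]
for u in range(q[0]-2,q[0]+24):
    for lst,rng in((bot,range(q[1]+2,q[1]+22)),(top,range(q[1],q[1]-22,-1))):
        for v in rng:
            w=v+(1 if lst is bot else -1)
            if g[v,u]<115<=g[w,u]:
                lst.append((u,v+(w-v)*(115-g[v,u])/(g[w,u]-g[v,u])));break
print(q)
for n,l,off in(('bot',bot,-.013),('top',top,.013)):
    if len(l)<4: continue
    x,z=onplane(l,off); 
    k=np.ones(len(x),bool)
    for _ in range(4):
        a=np.polyfit(x[k],z[k],1); r=abs(z-np.polyval(a,x)); k=r<max(.0015,1.5*np.median(r))
    print(n,k.sum(),len(k),'deg %.1f'%-np.degrees(np.arctan(a[0])),'z at 0 %.4f'%a[1],'x %.3f..%.3f'%(x[k].min(),x[k].max()))
E
python3 pitch.py
```

```text
[325 283]
bot 22 22 deg 24.3 z at 0 -0.0116 x -0.064..-0.023
top 8 12 deg -0.5 z at 0 0.0269 x -0.063..-0.020
```

Run:
```python
from h import *
s=cam('side')
for name,Pz,us,v0,off in (('piv',[.6291,-.3505,.0823],range(319,334),312,.013),):
    g=cv2.imread(f'pics/{name}.png').max(2).astype(float)
    P=np.array(Pz);ux=np.array([.9962,-.0872,0]);uy=np.array([.0872,.9962,0]);uz=np.array([0,0,1.])
    l=[]
    for u in us:
        for v in range(v0+4,v0-20,-1):
            if g[v,u]<105<=g[v-1,u]: l.append((u,v-(105-g[v,u])/(g[v-1,u]-g[v,u])));break
    c,d=ray(s,l);k=((P+uy*off-c)@uy)/(d@uy);X=c+d*k[:,None]-P;x,z=X@ux,X@uz
    a=np.polyfit(x,z,1);print(np.array(l)[::3],-np.degrees(np.arctan(a[0])),a[1],np.c_[x,z][::3])
# head centre window (black screen) of lifted: dark patch near predicted
g=s['pixels'].max(2);print(g[250:300:2,380:424:2])
```

```text
[[319.     308.6562]
 [322.     308.8919]
 [325.     308.8621]
 [328.     310.2692]
 [331.     310.2985]] 33.89201051904659 0.010324246517582424 [[-0.056   0.0477]
 [-0.0494  0.044 ]
 [-0.0429  0.0415]
 [-0.0354  0.0322]
 [-0.0287  0.0294]]
[[ 28  28  28  22  22  34  38 164 187 186 185 185 185 183 184 181 185 182
  187 185 185 186]
 [ 22  30  18  26  26  20 101 188 183 184 185 187 181 189 186 184 184 180
  187 181 185 183]
 [ 23  25  26  27  25  81 175 188 184 183 182 184 181 186 181 185 186 189
  184 184 186 182]
 [ 26  27  28  25  79 179 185 184 181 180 183 181 181 186 189 190 186 185
  183 184 185 186]
 [ 21  27  23 106 185 185 185 181 181 183 184 186 185 182 167 150 142 175
  186 182 188 182]
 [ 26  24 121 188 187 184 183 186 185 172 159 145 125 112 114 110 113 133
  187 184 185 185]
 [ 27  29 181 184 182 174 163 138 114 107 109 110 118 112 114 120 112 111
  179 188 185 187]
 [ 27  37 153 130 117 112 112 115 113 125 110 115  95 119 121 115 123 115
  146 193 189 184]
 [ 25  43 113 116 118 118 117 110  86  78  49  42  40 106 120 117 121 122
  121 177 186 187]
 [ 26  46 103 110 116 
[... 766 characters left out ...]
8 118 117 108 100  99  94  84
   80  69  50  72]
 [ 57  50  26  26  66  88 119 114 115 107 108  98  88  79  72  65  62  53
   47  50  47 138]
 [ 88  78  33  36  54  88 106  94  85  82  73  61  53  53  47  47  47  46
   45  50  76 181]
 [193 164  44  33  39  60  64  61  51  47  48  49  47  41  43  46  42  45
   44  63 143 186]
 [186 185  91  32  38  43  45  39  42  48  43  42  47  42  32  58  78 119
  138 177 187 189]
 [188 187 149  44  37  44  49  41  39  38  42  54  71 107 152 179 183 191
  192 189 190 185]
 [170 172 162  62  39  40  41  49  77 107 159 182 184 190 190 183 185 183
  190 185 189 187]
 [144 145 154 124  45  43  99 176 187 187 188 184 186 185 184 181 184 185
  183 187 187 186]]
```

```bash
cat > head.py <<'E'
from h import *
s=cam('side');o,M=pose()
P=o['position']+[0,0,.038]; ux=-M[:,0]; uy=np.cross([0,0,1],ux); uz=np.array([0,0,1.])
g=cv2.GaussianBlur(s['pixels'].max(2),(3,3),0).astype(float)
A=proj(s,[P+ux*.07+uy*.028-uz*.02,P+ux*.12+uy*.028-uz*.03,P+ux*.09-uz*.05]); c0=A[2].astype(int)
def fit(off,sgn,th):
    l=[]
    for u in range(c0[0]-8,c0[0]+16):
        for v in range(c0[1],c0[1]+sgn*45,sgn):
            if g[v,u]<th<=g[v+sgn,u] and g[v+3*sgn,u]>th: l.append((u,v+sgn*(th-g[v,u])/(g[v+sgn,u]-g[v,u])));break
    c,d=ray(s,l);k=((P+uy*off-c)@uy)/(d@uy);X=c+d*k[:,None]-P;x,z=X@ux,X@uz
    kk=np.ones(len(x),bool)
    for _ in range(5): a=np.polyfit(x[kk],z[kk],1);r=abs(z-np.polyval(a,x));kk=r<max(.001,1.5*np.median(r))
    print(off,len(l),kk.sum(),'nose-down residual deg %.1f'%-np.degrees(np.arctan(a[0])),'x %.3f %.3f z %.4f'%(x[kk].min(),x[kk].max(),z[kk].mean()))
print(o['position'],c0)
fit(.028,-1,150);fit(-.028,1,115)
E
python3 head.py
```

```text
[ 0.6266 -0.3501  0.2177] [398 282]
0.028 24 22 nose-down residual deg -4.9 x 0.075 0.117 z -0.0184
-0.028 24 20 nose-down residual deg -6.1 x 0.068 0.107 z -0.0478
```

{"fn": "arm_command", "kwargs": {
  "series": "0.8 0 0 0.08 0; 0.8 0 0 0.08 0; 0.8 0 0 0.08 0; 0.8 0 0 0.08 0; 0.8 0 0 0.06 0; 0.8 0 0 0.03 0; 0.8 0 0 0.015 0; 0.8 0 0 0.01 0; 0.8 0 0 0.008 0; 0.8 0 0 0.007 0"
}}

```text
clock: 48.0
position: [0.6284, -0.3511, 0.041]
ee_rot: [0.044, 0.999, -0.001, 0.002]
ft_force: [1.0, -0.5, 8.8]
grip_width: 0.297
grasp_force: 63.8
```

{"fn": "arm_command", "kwargs": {
  "series": "0.8 0 0 0 0; 0.8 0 0 0 0; 0.8 0 0 -0.02 0; 0.8 0 0 -0.06 0; 0.8 0 0 -0.1 0; 0.8 0 0 -0.1 0; 0.8 0 0 -0.1 0; 0.8 0 0 -0.08 0; 0.8 0 0 0 0; 0.8 0 0 0 0"
}}

```text
clock: 49.25
position: [0.6262, -0.3499, 0.2208]
ee_rot: [0.044, 0.999, 0.001, -0.001]
ft_force: [-0.4, 1.0, -4.0]
grip_width: 0.299
grasp_force: 62.6
```

```bash
python3 head.py; python3 pitch.py
```

```text
[ 0.6261 -0.3497  0.2203] [398 281]
0.028 24 21 nose-down residual deg -1.4 x 0.076 0.117 z -0.0244
-0.028 24 15 nose-down residual deg 51.5 x 0.046 0.105 z -0.0297
[325 282]
bot 7 7 deg 28.7 z at 0 -0.0127 x -0.036..-0.024
top 5 9 deg -1.5 z at 0 0.0313 x -0.065..-0.024
```

```bash
cat > headx.py <<'E'
from h import *
s=cam('side');o,M=pose()
P=o['position']+[0,0,.038]; ux=-M[:,0]; uy=np.cross([0,0,1],ux); uz=np.array([0,0,1.])
g=cv2.GaussianBlur(s['pixels'].max(2),(3,3),0).astype(float)
c0=proj(s,[P+ux*.09-uz*.024])[0].astype(int);l=[]
for v in range(c0[1]-10,c0[1]+12):
    for u in range(c0[0],c0[0]+35):
        if g[v,u]<152<=g[v,u+1] and g[v,u+3]>160: l.append((u+(152-g[v,u])/(g[v,u+1]-g[v,u]),v));break
X=plane(s,l,P[2]-.024)-P; print(np.c_[X@ux,X@uy])
E
python3 headx.py
python3 -c "
from h import *
for n in('top',):
    c=cam(n);o,_=cartons(c)
    for ce,st,px in o:
        if 800<st[4]<1500: print(ce,st,[rect(c,px,z)[0:3] for z in(.075,.105,.135)])"
```

```text
[[ 0.1195  0.016 ]
 [ 0.1194  0.0138]
 [ 0.1195  0.0115]
 [ 0.1196  0.0093]
 [ 0.1195  0.007 ]
 [ 0.1195  0.0048]
 [ 0.1195  0.0026]
 [ 0.1194  0.0004]
 [ 0.1195 -0.0018]
 [ 0.1195 -0.0039]
 [ 0.1196 -0.0062]
 [ 0.1195 -0.0083]
 [ 0.1195 -0.0105]
 [ 0.1195 -0.0127]
 [ 0.1196 -0.0148]
 [ 0.1197 -0.017 ]
 [ 0.1196 -0.0191]
 [ 0.1198 -0.0213]
 [ 0.1197 -0.0234]
 [ 0.1191 -0.0254]
 [ 0.1181 -0.0273]
 [ 0.1166 -0.0291]]
[222.9057 151.408 ] [ 200  129   47   45 1071] [((716.6347045898438, 82.06249237060547), (124.12600708007812, 124.60442352294922), 7.912705421447754), ((707.1727294921875, 79.99092102050781), (121.00575256347656, 121.47212219238281), 7.91274881362915), ((697.710693359375, 77.9194107055664), (117.88551330566406, 118.33983612060547), 7.912744998931885)]
[288.4147 169.7937] [ 264  146   49   48 1008] [((662.786865234375, -110.14244079589844), (117.70967102050781, 117.44686889648438), 75.78446960449219), ((654.6784057617188, -107.38233184814453), (114.75072479248047, 114.49451446533203), 75.78450012207031), ((646.570068359375, -104.6222152709961), (111.79175567626953, 111.54208374023438), 75.78453826904297)]
[210.8456 240.2243] [ 189  218   44   45 1159] [((455.2587585449219, 108.78231048583984), (121.28547668457031, 120.0897445678711), 3.6497738361358643), ((452.3671569824219, 106.03910827636719), (118.2366943359375, 117.07093048095703), 3.6498169898986816), ((449.4756164550781, 103.29591369628906), (115.18778228759766, 114.0521469116211), 3.6497724056243896)]
```

```bash
cat >> h.py <<'E'
def scan(lab,psi,dz=.124,r=.0885):
    a=np.radians(psi); p=[lab[0]-r*np.cos(a),lab[1]-r*np.sin(a),lab[2]+dz]; print("target",p); go(p,psi+180)
E
python3 -c "
from h import *
scan([.663,-.111,.075],-5); scan([.663,-.111,.075],-5,.144)"
```

```text
target [np.float64(0.5748367692188806), np.float64(-0.10328671676683225), 0.199]
pos [ 0.6263 -0.3499  0.2208] head 174.96 tilt z [-0.0019  0.001  -1.    ] t 49.45 F [-0.5164 -0.0176 -3.3911] w 0.29591001717053733 62.6226532459259
units xyz [0.1823 0.6027 0.0553] spin -0.0002456823189193516
target [np.float64(0.5748367692188806), np.float64(-0.10328671676683225), 0.21899999999999997]
pos [ 0.6263 -0.3499  0.2208] head 174.96 tilt z [-0.0019  0.001  -1.    ] t 49.45 F [-0.5164 -0.0176 -3.3911] w 0.29591001717053733 62.6226532459259
units xyz [0.1824 0.6028 0.0053] spin -0.0002456823189193516
```

{"fn": "arm_command", "kwargs": {
  "series": "0.8 0.01 0.03 0 0; 0.8 0.02 0.07 0 0; 0.8 0.02 0.07 0 0; 0.8 0.022 0.07 0 0; 0.8 0.022 0.07 0 0; 0.8 0.022 0.07 0 0; 0.8 0.022 0.07 0 0; 0.8 0.022 0.07 0 0; 0.8 0.015 0.05 0 0; 0.8 0.007 0.03 0 0",
  "newtons": 100
}}

```text
clock: 50.7
position: [0.5749, -0.1028, 0.2223]
ee_rot: [0.043, 0.999, 0.0, 0.0]
ft_force: [0.2, 0.1, -4.1]
grip_width: 0.293
grasp_force: 99.0
```

```bash
python3 -c "
from h import *
scan([.663,-.111,.075],-5)
c=cam('side');o,_=cartons(c)
for ce,st,px in o:
    if 700<st[4]<1500: print(ce,st,rect(c,px,.075))"; python3 head.py; python3 headx.py | head -3
```

```text
target [np.float64(0.5748367692188806), np.float64(-0.10328671676683225), 0.199]
pos [ 0.5749 -0.1028  0.2223] head 175.07 tilt z [ 0.0001  0.0009 -1.    ] t 50.7 F [ 0.158   0.1301 -4.0888] w 0.29251305016901324 99.00034189224243
units xyz [ 0.0001 -0.0012  0.0582] spin 0.00040345947338143637
[210.3151 174.8097] [184 154  55  42 930] ((452.2761535644531, 134.78939819335938), (121.89108276367188, 121.27278900146484), 3.3313467502593994)
[318.3866 229.6964] [ 291  209   54   41 1120] ((658.7102661132812, -109.62477111816406), (118.57644653320312, 118.45455932617188), 75.1633529663086)
[ 0.5753 -0.1029  0.2223] [326 190]
0.028 18 18 nose-down residual deg 19.6 x 0.071 0.120 z 0.0313
-0.028 24 19 nose-down residual deg -1.0 x 0.064 0.104 z -0.0559
[[ 0.1551  0.0141]
 [ 0.1482  0.0123]
 [ 0.1437  0.0101]
```

{"fn": "arm_command", "kwargs": {
  "series": "0.8 0.005 0 0.02 0; 0.8 0 0 0.02 0; 0.8 0 0 0.012 0; 0.8 0 0 0.008 0; 0.8 0 0 0 0; 0.8 0 0 0 0; 0.8 0 0 0 0; 0.8 0 0 0 0; 0.8 0 0 0 0; 0.8 0 0 0 0"
}}

```text
clock: 52.1
position: [0.5734, -0.1046, 0.1983]
ee_rot: [0.044, 0.999, 0.0, 0.0]
ft_force: [0.2, -0.7, -3.9]
grip_width: 0.291
grasp_force: 99.0
```

```bash
python3 -c "
from h import *
scan([.661,-.1105,.075],-5)
scan_view('scanb')"; python3 head.py
```

```text
target [np.float64(0.5728367692188806), np.float64(-0.10278671676683225), 0.199]
pos [ 0.5734 -0.1046  0.1983] head 174.96 tilt z [ 0.0001  0.0001 -1.    ] t 52.1 F [ 0.2048 -0.6864 -3.8672] w 0.2907317012142989 99.00181174278259
units xyz [ 0.0017  0.0043 -0.0017] spin -0.0002123798712598083
crop origin 220 123
crop origin 227 122
[ 0.5734 -0.1046  0.1983] [324 198]
0.028 13 8 nose-down residual deg 9.6 x 0.067 0.083 z 0.0504
-0.028 24 21 nose-down residual deg -1.2 x 0.064 0.109 z -0.0588
```

View pics/scanb.png

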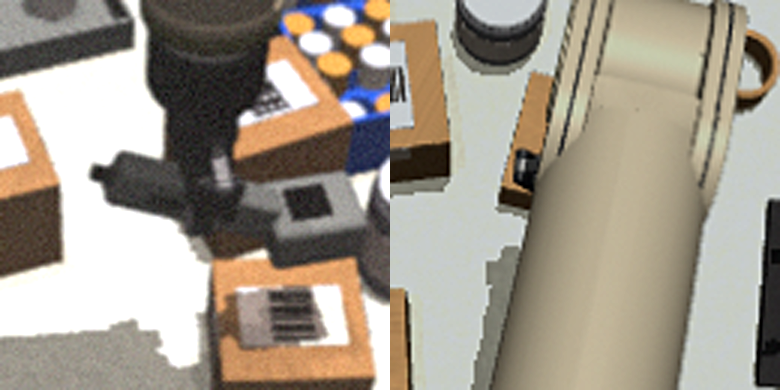

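The last picture shows the scanner nose-down with its head level at (315,215), above carton_b's label at (293,315). I'll check numerically that it is centred.

```bash
python3 -c "
from h import *
s=cam('side');P=pose()[0]['position']+[0,0,.038]
L=plane(s,[[220+293/3,123+315/3]],.075);print('label by side',L)
W=P+np.array([.9962,-.0872,0])*.0865
print((proj(s,[[.661,-.1105,.075],W-[0,0,.062],W-[0,0,.02]])-[220,123])*3)
# black screen centroid on head
g=s['pixels'].max(2)[123:253,220:350];m=(g[55:78,90:115]<45).astype(np.uint8);n,l,st,ce=cv2.connectedComponentsWithStats(m);i=1+st[1:,4].argmax();c=ce[i]+[310,178];print(ce[i]+[90,55],st[i]);print(plane(s,[c],P[2]-.02),P)
"
```

```text
label by side [[ 0.6613 -0.1098  0.075 ]]
[[292.9319 315.7791]
 [306.5819 237.3802]
 [313.4088 199.534 ]]
[102.1     66.9846] [  5   7  15  11 130]
[[ 0.6541 -0.112   0.2163]] [ 0.5733 -0.1046  0.2363]
```

{"fn": "arm_command", "kwargs": {
  "series": "0.8 -0.006 0.003 0 0; 0.8 0 0 0 0; 0.8 0 0 0 0; 0.8 0 0 0 0; 0.8 0 0 0 0; 0.8 0 0 0 0; 0.8 0 0 0 0; 0.8 0 0 0 0; 0.8 0 0 0 0; 0.8 0 0 0 0"
}}

```text
clock: 53.55
position: [0.5758, -0.1036, 0.1983]
ee_rot: [0.044, 0.999, 0.0, 0.0]
ft_force: [-0.6, 0.3, -3.0]
grip_width: 0.289
grasp_force: 99.0
```

{"fn": "arm_command", "kwargs": {
  "series": "0.8 0 0 0 0; 0.8 0 0 0 0; 0.8 0 0 0 0; 0.8 0 0 0 0; 0.8 0 0 0 0; 0.8 0 0 0 0; 0.8 0 0 0 0; 0.8 0 0 0 0; 0.8 0 0 0 0; 0.8 0 0 0 0"
}}

```text
clock: 54.8
position: [0.5758, -0.1036, 0.1983]
ee_rot: [0.044, 0.999, 0.0, 0.0]
ft_force: [0.0, -0.7, -3.4]
grip_width: 0.291
grasp_force: 99.0
```

{"fn": "arm_command", "kwargs": {
  "series": "0.8 0 0 0 0; 0.8 0 0 0 0; 0.8 0 0 0 0; 0.8 0 0 0 0; 0.8 0 0 0 0; 0.8 0 0 0 0; 0.8 0 0 0 0; 0.8 0 0 0 0; 0.8 0 0 0 0; 0.8 0 0 0 0"
}}

```text
clock: 56.05
position: [0.5759, -0.1036, 0.1983]
ee_rot: [0.044, 0.999, 0.0, 0.0]
ft_force: [-0.1, 0.6, -3.4]
grip_width: 0.29
grasp_force: 99.0
```

{"fn": "arm_command", "kwargs": {
  "series": "0.8 0 0 0 0; 0.8 0 0 0 0; 0.8 0 0 0 0; 0.8 0 0 0 0; 0.8 0 0 0 0; 0.8 0 0 0 0; 0.8 0 0 -0.05 0; 0.8 0 0 -0.1 0; 0.8 0 0 -0.1 0; 0.8 0 0 -0.1 0"
}}

```text
clock: 57.3
position: [0.5757, -0.1036, 0.3397]
ee_rot: [0.044, 0.999, 0.0, 0.0]
ft_force: [0.5, -0.3, -2.8]
grip_width: 0.289
grasp_force: 99.0
```

```bash
python3 -c "
from h import *
scan([.450,.105,.105],-90,.20)
scan([.450,.105,.105],-60,.20)
print(pose()[0]['joint_pos'])
for n in('top','side'):
    c=cam(n);o,_=cartons(c)
    for ce,st,px in o:
        if 700<st[4]<1500: print(n,ce,st[4],[rect(c,px,z)[0:2] for z in(.075,.105,.135)])
"
```

```text
target [np.float64(0.45), np.float64(0.1935), 0.305]
pos [ 0.5757 -0.1036  0.3397] head 174.96 tilt z [ 0.0002  0.0002 -1.    ] t 57.3 F [ 0.5004 -0.2632 -2.8251] w 0.28941278180982866 98.95596385002136
units xyz [0.3783 0.7123 0.0867] spin 0.4719889383138075
target [np.float64(0.40575), np.float64(0.1816432482349228), 0.305]
pos [ 0.5757 -0.1036  0.3397] head 174.96 tilt z [ 0.0002  0.0002 -1.    ] t 57.3 F [ 0.5004 -0.2632 -2.8251] w 0.28941278180982866 98.95596385002136
units xyz [0.4858 0.673  0.0867] spin 0.3053222716471407
[-0.3582  0.2201  0.5638  1.3768 -0.1172  1.5777  1.6766]
top [222.8833 151.4788] 1063 [((716.632568359375, 82.07801055908203), (124.12600708007812, 124.57311248779297)), ((707.1705932617188, 80.00605010986328), (121.00575256347656, 121.44158935546875)), ((697.7086181640625, 77.93412780761719), (117.88551330566406, 118.31009674072266))]
top [211.3151 240.1137] 1117 [((455.22216796875, 108.87019348144531), (121.24353790283203, 120.31941223144531)), ((452.33154296875, 106.12477111816406), (118.19575500488281, 117.29483795166016)), ((449.44085693359375, 103.37937927246094), (115.14794921875, 114.2702865600586))]
side [210.3337 174.8035] 926 [((452.099609375, 134.68397521972656), (121.52632904052734, 121.08283233642578)), ((448.37701416015625, 106.03407287597656), (117.24388122558594, 116.81599426269531)), ((444.6543273925781, 77.3841552734375), (112.96143341064453, 112.5491714477539))]
side [319.2842 229.9385] 1073 [((658.3068237304688, -109.5151596069336), (118.65860748291016, 119.31791687011719)), ((647.3176879882812, -129.5597686767578), (114.47721862792969, 115.1133041381836)), ((636.3284912109375, -149.60433959960938), (110.29582977294922, 110.90862274169922))]
```

{"fn": "arm_command", "kwargs": {
  "series": "0.8 0.02 0.04 0 0; 0.8 0.04 0.075 0 0; 0.8 0.04 0.075 0 0; 0.8 0.04 0.075 0 0; 0.8 0.04 0.075 0 0; 0.8 0.04 0.075 0 0; 0.8 0.04 0.075 0 0; 0.8 0.04 0.075 0 0; 0.8 0.04 0.075 0 0; 0.8 0.038 0.072 0 0"
}}

```text
clock: 58.65
position: [0.4494, 0.1943, 0.3375]
ee_rot: [0.044, 0.999, -0.0, -0.0]
ft_force: [0.4, 0.1, -3.2]
grip_width: 0.289
grasp_force: 99.0
```

{"fn": "arm_command", "kwargs": {
  "series": "0.8 0 0 0 0.03; 0.8 0 0 0 0.052; 0.8 0 0 0 0.052; 0.8 0 0 0 0.052; 0.8 0 0 0 0.052; 0.8 0 0 0 0.052; 0.8 0 0 0 0.052; 0.8 0 0 0 0.052; 0.8 0 0 0 0.052; 0.8 0 0 0 0.026"
}}

```text
clock: 59.9
position: [0.4501, 0.1933, 0.3375]
ee_rot: [0.709, 0.706, -0.0, -0.0]
ft_force: [-0.0, -0.3, -3.1]
grip_width: 0.293
grasp_force: 99.0
```

```bash
python3 -c "
from h import *
scan([.450,.1055,.105],-90,.123,.0865)
"; python3 head.py
```

```text
target [np.float64(0.45), np.float64(0.192), 0.22799999999999998]
pos [0.4501 0.1933 0.3375] head 89.77 tilt z [-0.0007 -0.0002 -1.    ] t 59.9 F [-0.0403 -0.274  -3.109 ] w 0.2928542195832458 99.04207348823547
units xyz [-0.0031  0.      0.2737] spin -0.0012845535406888252
[0.4501 0.1933 0.3375] [203 104]Traceback (most recent call last):
  File "head.py", line 16, in <module>
    fit(.028,-1,150);fit(-.028,1,115)
    ~~~^^^^^^^^^^^^^
  File "head.py", line 11, in fit
    c,d=ray(s,l);k=((P+uy*off-c)@uy)/(d@uy);X=c+d*k[:,None]-P;x,z=X@ux,X@uz
        ~~~^^^^^
  File "h.py", line 10, in ray
    n=cv2.undistortPoints(np.array(uv,float).reshape(-1,1,2),c["intrinsics"],np.array(c["D"])).reshape(-1,2)
      ~~~~~~~~~~~~~~~~~~~^^^^^^^^^^^^^^^^^^^^^^^^^^^^^^^^^^^^^^^^^^^^^^^^^^^^^^^^^^^^^^^^^^^^^
cv2.error: OpenCV(4.12.0) /io/opencv/modules/calib3d/src/undistort.dispatch.cpp:347: error: (-215:Assertion failed) CV_IS_MAT(_src) && CV_IS_MAT(_dst) && (_src->rows == 1 || _src->cols == 1) && (_dst->rows == 1 || _dst->cols == 1) && _src->cols + _src->rows - 1 == _dst->rows + _dst->cols - 1 && (CV_MAT_TYPE(_src->type) == CV_32FC2 || CV_MAT_TYPE(_src->type) == CV_64FC2) && (CV_MAT_TYPE(_dst->type) == CV_32FC2 || CV_MAT_TYPE(_dst->type) == CV_64FC2) in function 'cvUndistortPointsInternal'
```

{"fn": "arm_command", "kwargs": {
  "series": "0.8 -0.003 0 0.05 0; 0.8 0 0 0.06 0; 0.8 0 0 0.06 0; 0.8 0 0 0.05 0; 0.8 0 0 0.03 0; 0.8 0 0 0.016 0; 0.8 0 0 0.008 0; 0.8 0 0 0 0; 0.8 0 0 0 0; 0.8 0 0 0 0"
}}

```text
clock: 61.2
position: [0.4504, 0.1922, 0.229]
ee_rot: [0.707, 0.707, 0.0, 0.0]
ft_force: [-0.3, -1.0, -3.5]
grip_width: 0.288
grasp_force: 99.1
```

```bash
python3 -c "
from h import *
s=cam('side');P=pose()[0]['position']+[0,0,.038]
scan([.450,.1055,.105],-90,.123,.0865)
W=P+np.array([0,-.0865,0])
q=proj(s,[W-[0,0,.02]])[0];print(q)
g=s['pixels'].max(2);x,y=q.astype(int)-[16,16];m=(g[y:y+32,x:x+32]<50).astype(np.uint8);n,l,st,ce=cv2.connectedComponentsWithStats(m)
for i in range(1,n):
    if st[i,4]>40: print(st[i],ce[i]+[x,y],plane(s,[ce[i]+[x,y]],P[2]-.02))
for c in (s,):
    o,_=cartons(c)
    for ce,st,px in o:
        if 300<st[4]<1500: print(ce,st,rect(c,px,.105)[:2])
"
```

```text
target [np.float64(0.45), np.float64(0.192), 0.22799999999999998]
pos [0.4504 0.1922 0.229 ] head 90.00 tilt z [ 0.0004  0.0004 -1.    ] t 61.25 F [-0.0146 -0.0001 -3.7454] w 0.2916940403842932 99.14437294006348
units xyz [-0.0006 -0.001   0.0024] spin 3.806570137183169e-06
[206.8165 130.6171]
[  9  12  15   9 107] [205.5327 130.0935] [[0.4479 0.1084 0.247 ]]
[  0  18  32  14 147] [204.6395 141.7959] [[0.4382 0.0694 0.247 ]]
[273.4183  45.8958] [218  31 107  25 624] ((791.2508544921875, 707.9808349609375), (148.25062561035156, 363.5306091308594))
[159.8872  53.4181] [151  37  21  32 452] ((398.65234375, 733.426513671875), (208.08245849609375, 69.60811614990234))
[139.0579  56.0907] [130  41  19  29 397] ((318.7883605957031, 733.8394775390625), (200.3472900390625, 59.61598587036133))
[305.8903 155.6641] [276 135  61  41 893] ((706.6281127929688, 107.22393035888672), (123.01707458496094, 122.93360900878906))
[212.2478 176.2619] [185 154  55  41 779] ((448.8747863769531, 105.79739379882812), (116.54471588134766, 116.64900970458984))
[316.5975 229.7187] [ 291  209   54   41 1205] ((647.7603759765625, -129.8902587890625), (114.23847961425781, 114.268310546875))
```

{"fn": "arm_command", "kwargs": {
  "series": "0.8 0 0 0 0; 0.8 0 0 0 0; 0.8 0 0 0 0; 0.8 0 0 0 0; 0.8 0 0 0 0; 0.8 0 0 0 0; 0.8 0 0 0 0; 0.8 0 0 0 0; 0.8 0 0 0 0; 0.8 0 0 0 0"
}}

```text
clock: 62.5
position: [0.4503, 0.1922, 0.2287]
ee_rot: [0.707, 0.707, 0.0, -0.0]
ft_force: [-0.1, -0.6, -3.0]
grip_width: 0.292
grasp_force: 99.1
```

{"fn": "arm_command", "kwargs": {
  "series": "0.8 0 0 0 0; 0.8 0 0 0 0; 0.8 0 0 0 0; 0.8 0 0 0 0; 0.8 0 0 0 0; 0.8 0 0 0 0; 0.8 0 0 0 0; 0.8 0 0 0 0; 0.8 0 0 0 0; 0.8 0 0 0 0"
}}

```text
clock: 63.75
position: [0.4502, 0.1922, 0.2287]
ee_rot: [0.707, 0.707, 0.0, -0.0]
ft_force: [0.5, -0.2, -3.7]
grip_width: 0.291
grasp_force: 99.1
```

{"fn": "arm_command", "kwargs": {
  "series": "0.8 0 0 0 0; 0.8 0 0 0 0; 0.8 0 0 0 0; 0.8 0 0 0 0; 0.8 0 0 0 0; 0.8 0 0 0 0; 0.8 0 0 0 0; 0.8 0 0 0 0; 0.8 0 0 0 0; 0.8 0 0 0 0"
}}

```text
clock: 65.0
position: [0.4502, 0.1922, 0.2287]
ee_rot: [0.707, 0.707, 0.0, -0.0]
ft_force: [0.3, 1.0, -2.4]
grip_width: 0.293
grasp_force: 99.1
```

{"fn": "arm_command", "kwargs": {
  "series": "0.8 0 0 0 0; 0.8 0 0 0 0; 0.8 0 0 -0.05 0; 0.8 0 0 -0.08 0; 0.8 0 0 -0.08 0; 0.8 0 0 -0.08 0; 0.8 0 0 -0.05 0; 0.8 0 0 0 0; 0.8 0 0 0 0; 0.8 0 0 0 0"
}}

```text
clock: 66.25
position: [0.4499, 0.192, 0.3636]
ee_rot: [0.707, 0.707, -0.001, -0.0]
ft_force: [0.2, -0.2, -2.5]
grip_width: 0.293
grasp_force: 99.2
```

```bash
python3 -c "
from h import *
for n in('top','side'):
    c=cam(n);o,_=cartons(c)
    for ce,st,px in o:
        if 700<st[4]<1500: print(n,ce,st[4],[rect(c,px,z)[0:2] for z in(.075,.105,.135)])
scan([.697,.079,.135],-30,.123,.0865)
scan([.697,.079,.135],-5,.123,.0865)"
```

```text
top [222.8948 151.492 ] 1065 [((716.6266479492188, 82.12052154541016), (124.12600708007812, 124.65895080566406)), ((707.1648559570312, 80.04752349853516), (121.00575256347656, 121.52532196044922)), ((697.7030029296875, 77.97452545166016), (117.88551330566406, 118.39165496826172))]
top [288.3799 169.7617] 1003 [((662.7755126953125, -110.18732452392578), (117.80230712890625, 117.44686889648438)), ((654.6673583984375, -107.42610168457031), (114.84103393554688, 114.49451446533203)), ((646.5592651367188, -104.66488647460938), (111.8797607421875, 111.54208374023438))]
side [305.9797 155.8375] 886 [((719.7840576171875, 135.6582489013672), (127.39757537841797, 127.61322021484375)), ((706.6284790039062, 106.97400665283203), (122.90829467773438, 123.11631774902344)), ((693.472900390625, 78.2898178100586), (118.41889953613281, 118.61937713623047))]
side [316.682  229.6102] 1198 [((658.9193725585938, -109.70606994628906), (118.68296813964844, 118.06318664550781)), ((647.9087524414062, -129.74395751953125), (114.5007553100586, 113.90271759033203)), ((636.8980102539062, -149.78184509277344), (110.3185043334961, 109.74225616455078))]
target [np.float64(0.622088802572646), np.float64(0.12225), 0.258]
pos [0.45  0.192 0.364] head 90.00 tilt z [-0.0009 -0.0005 -1.    ] t 66.35 F [-0.4295  0.2525 -3.4259] w 0.2915755685095315 99.24307107925415
units xyz [-0.1743  0.4304  0.2647] spin -0.3333341990553415
target [np.float64(0.6108291586150639), np.float64(0.08653897174767243), 0.258]
pos [0.45  0.192 0.364] head 90.00 tilt z [-0.0009 -0.0005 -1.    ] t 66.35 F [-0.4295  0.2525 -3.4259] w 0.2915755685095315 99.24307107925415
units xyz [-0.2636  0.4022  0.2647] spin -0.4722230879442304
```

{"fn": "arm_command", "kwargs": {
  "series": "0.8 -0.025 0.04 0 0; 0.8 -0.04 0.06 0 0; 0.8 -0.04 0.06 0 0; 0.8 -0.04 0.06 0 0; 0.8 -0.04 0.06 0 0; 0.8 -0.04 0.06 0 0; 0.8 -0.04 0.059 0 0; 0.8 0 0 0 0; 0.8 0 0 0 -0.03; 0.8 0 0 0 -0.042"
}}

```text
clock: 67.6
position: [0.6094, 0.0868, 0.3643]
ee_rot: [0.621, 0.784, -0.0, -0.0]
ft_force: [-1.1, 0.8, -3.8]
grip_width: 0.291
grasp_force: 99.3
```

{"fn": "arm_command", "kwargs": {
  "series": "0.8 0 0 0 -0.05; 0.8 0 0 0 -0.05; 0.8 0 0 0 -0.05; 0.8 0 0 0 -0.05; 0.8 0 0 0 -0.05; 0.8 0 0 0 -0.05; 0.8 0 0 0 -0.05; 0.8 0 0 0 -0.05; 0.8 0 0 0 0; 0.8 0 0 0 0"
}}

```text
clock: 68.85
position: [0.6096, 0.0864, 0.3646]
ee_rot: [0.046, 0.999, 0.0, -0.0]
ft_force: [-0.4, -0.3, -2.5]
grip_width: 0.291
grasp_force: 99.3
```

```bash
python3 -c "
from h import *
scan([.696,.078,.135],-5,.123,.0865)"; python3 head.py; python3 headx.py | head -4
```

```text
target [np.float64(0.6098291586150639), np.float64(0.08553897174767243), 0.258]
pos [0.6096 0.0864 0.3646] head 174.78 tilt z [-0.0003  0.0001 -1.    ] t 68.85 F [-0.3545 -0.2882 -2.5255] w 0.290836810364302 99.28762435913086
units xyz [-0.0009 -0.0022  0.2665] spin -0.0012295394586702615
[0.6097 0.0864 0.3646] [316  83]Traceback (most recent call last):
  File "head.py", line 16, in <module>
    fit(.028,-1,150);fit(-.028,1,115)
    ~~~^^^^^^^^^^^^^
  File "head.py", line 11, in fit
    c,d=ray(s,l);k=((P+uy*off-c)@uy)/(d@uy);X=c+d*k[:,None]-P;x,z=X@ux,X@uz
        ~~~^^^^^
  File "h.py", line 10, in ray
    n=cv2.undistortPoints(np.array(uv,float).reshape(-1,1,2),c["intrinsics"],np.array(c["D"])).reshape(-1,2)
      ~~~~~~~~~~~~~~~~~~~^^^^^^^^^^^^^^^^^^^^^^^^^^^^^^^^^^^^^^^^^^^^^^^^^^^^^^^^^^^^^^^^^^^^^
cv2.error: OpenCV(4.12.0) /io/opencv/modules/calib3d/src/undistort.dispatch.cpp:347: error: (-215:Assertion failed) CV_IS_MAT(_src) && CV_IS_MAT(_dst) && (_src->rows == 1 || _src->cols == 1) && (_dst->rows == 1 || _dst->cols == 1) && _src->cols + _src->rows - 1 == _dst->rows + _dst-
[... 500 characters left out ...]
ray
    n=cv2.undistortPoints(np.array(uv,float).reshape(-1,1,2),c["intrinsics"],np.array(c["D"])).reshape(-1,2)
      ~~~~~~~~~~~~~~~~~~~^^^^^^^^^^^^^^^^^^^^^^^^^^^^^^^^^^^^^^^^^^^^^^^^^^^^^^^^^^^^^^^^^^^^^
cv2.error: OpenCV(4.12.0) /io/opencv/modules/calib3d/src/undistort.dispatch.cpp:347: error: (-215:Assertion failed) CV_IS_MAT(_src) && CV_IS_MAT(_dst) && (_src->rows == 1 || _src->cols == 1) && (_dst->rows == 1 || _dst->cols == 1) && _src->cols + _src->rows - 1 == _dst->rows + _dst->cols - 1 && (CV_MAT_TYPE(_src->type) == CV_32FC2 || CV_MAT_TYPE(_src->type) == CV_64FC2) && (CV_MAT_TYPE(_dst->type) == CV_32FC2 || CV_MAT_TYPE(_dst->type) == CV_64FC2) in function 'cvUndistortPointsInternal'
```

Background clutter breaks the edge check here, but the scanner's pose in the grip hasn't changed. I'll lower it, verify the screen's position, then hold.

{"fn": "arm_command", "kwargs": {
  "series": "0.8 0 -0.002 0.05 0; 0.8 0 0 0.06 0; 0.8 0 0 0.06 0; 0.8 0 0 0.05 0; 0.8 0 0 0.025 0; 0.8 0 0 0.014 0; 0.8 0 0 0.007 0; 0.8 0 0 0 0; 0.8 0 0 0 0; 0.8 0 0 0 0"
}}

```text
clock: 70.2
position: [0.6099, 0.0854, 0.2586]
ee_rot: [0.044, 0.999, 0.0, 0.0]
ft_force: [-0.1, -0.3, -3.3]
grip_width: 0.293
grasp_force: 99.4
```

```bash
python3 -c "
from h import *
s=cam('side');P=pose()[0]['position']+[0,0,.038]
scan([.696,.078,.135],-5,.123,.0865)
W=P+np.array([.9962,-.0872,0])*.0865
q=proj(s,[W-[0,0,.02]])[0];print(q)
g=s['pixels'].max(2);x,y=q.astype(int)-[16,16];m=(g[y:y+32,x:x+32]<50).astype(np.uint8);n,l,st,ce=cv2.connectedComponentsWithStats(m)
for i in range(1,n):
    if st[i,4]>40: print(st[i],ce[i]+[x,y],plane(s,[ce[i]+[x,y]],P[2]-.02))
o,_=cartons(s)
for ce,st,px in o:
        if 300<st[4]<1500: print(ce,st,rect(s,px,.135)[:2])
"
```

```text
target [np.float64(0.6098291586150639), np.float64(0.08553897174767243), 0.258]
pos [0.6099 0.0854 0.2585] head 174.96 tilt z [ 0.0004  0.0002 -1.    ] t 70.25 F [ 0.343  -0.4896 -2.7965] w 0.2925104331241131 99.3664026260376
units xyz [0.0001 0.0003 0.0014] spin -0.00023780240358980286
[312.086  110.4155]
[ 7 13 15  9 95] [309.8211 110.8211] [[0.6903 0.0778 0.2765]]
[  0  18  32  14 216] [310.3935 121.3056] [[0.6783 0.0416 0.2765]]
[159.9064  53.6234] [151  37  22  32 470] ((396.3984375, 682.0242309570312), (201.17262268066406, 70.05267333984375))
[139.0617  56.0864] [129  41  20  29 405] ((318.5886535644531, 682.3668212890625), (192.8651123046875, 60.70955276489258))
[308.1704 155.7662] [277 135  60  41 804] ((693.9596557617188, 78.70591735839844), (117.71573638916016, 118.57861328125))
[316.6191 229.7387] [ 291  209   54   41 1213] ((636.7474975585938, -149.74209594726562), (110.3185043334961, 110.05355072021484))
```

{"fn": "arm_command", "kwargs": {
  "series": "0.8 0 0 0 0; 0.8 0 0 0 0; 0.8 0 0 0 0; 0.8 0 0 0 0; 0.8 0 0 0 0; 0.8 0 0 0 0; 0.8 0 0 0 0; 0.8 0 0 0 0; 0.8 0 0 0 0; 0.8 0 0 0 0"
}}

```text
clock: 71.5
position: [0.6098, 0.0854, 0.2583]
ee_rot: [0.044, 0.999, 0.0, -0.0]
ft_force: [0.1, -0.3, -3.8]
grip_width: 0.292
grasp_force: 99.4
```

{"fn": "arm_command", "kwargs": {
  "series": "0.8 0 0 0 0; 0.8 0 0 0 0; 0.8 0 0 0 0; 0.8 0 0 0 0; 0.8 0 0 0 0; 0.8 0 0 0 0; 0.8 0 0 0 0; 0.8 0 0 0 0; 0.8 0 0 0 0; 0.8 0 0 0 0"
}}

```text
clock: 72.75
position: [0.6098, 0.0854, 0.2583]
ee_rot: [0.044, 0.999, 0.0, 0.0]
ft_force: [-0.3, 0.1, -3.3]
grip_width: 0.291
grasp_force: 99.4
```

{"fn": "arm_command", "kwargs": {
  "series": "0.8 0 0 0 0; 0.8 0 0 0 0; 0.8 0 0 0 0; 0.8 0 0 0 0; 0.8 0 0 0 0; 0.8 0 0 0 0; 0.8 0 0 0 0; 0.8 0 0 0 0; 0.8 0 0 0 0; 0.8 0 0 0 0"
}}

```text
clock: 74.0
position: [0.6098, 0.0854, 0.2583]
ee_rot: [0.044, 0.999, 0.0, 0.0]
ft_force: [-0.2, -0.2, -3.4]
grip_width: 0.289
grasp_force: 99.4
```

{"fn": "arm_command", "kwargs": {
  "series": "0.8 0 0 0 0; 0.8 0 0 0 0; 0.8 0 0 -0.05 0; 0.8 0 0 -0.06 0; 0.8 0 0 0 0; 0.8 0.01 -0.05 0 0; 0.8 0.02 -0.1 0 0; 0.8 0.02 -0.1 0 0; 0.8 0.02 -0.1 0 0; 0.8 0.02 -0.1 0 0"
}}

```text
clock: 75.25
position: [0.5566, -0.0932, 0.3011]
ee_rot: [0.045, 0.999, -0.0, -0.001]
ft_force: [0.3, -0.0, -3.0]
grip_width: 0.289
grasp_force: 99.4
```

```bash
python3 -c "
from h import *
go([.5293,-.3417,.22],174.96)"
```

```text
pos [ 0.5566 -0.0932  0.3011] head 174.89 tilt z [-0.0014 -0.0001 -1.    ] t 75.25 F [ 0.3342 -0.028  -3.0142] w 0.2886763192585497 99.37206745147705
units xyz [ 0.0124 -0.6248  0.2029] spin -0.0003652181210095288
```

{"fn": "arm_command", "kwargs": {
  "series": "0.8 0 -0.09 0 0; 0.8 0.002 -0.09 0 0; 0.8 0.002 -0.09 0 0; 0.8 0.002 -0.09 0 0; 0.8 0.002 -0.09 0 0; 0.8 0.002 -0.09 0 0; 0.8 0.002 -0.06 0 0; 0.8 0 -0.025 0 0; 0.8 0 0 0 0; 0.8 0 0 0 0"
}}

```text
clock: 76.5
position: [0.5318, -0.3381, 0.302]
ee_rot: [0.043, 0.999, 0.0, -0.0]
ft_force: [0.7, -0.1, -3.2]
grip_width: 0.291
grasp_force: 99.3
```

```bash
python3 -c "
from h import *
go([.5293,-.3417,.11],174.96)"; python3 head.py;python3 headx.py|head -3
```

```text
pos [ 0.5318 -0.3381  0.302 ] head 175.05 tilt z [-0.      0.0009 -1.    ] t 76.5 F [ 0.7402 -0.0645 -3.1958] w 0.2911756738146207 99.30943965911865
units xyz [ 0.0053 -0.0099  0.48  ] spin 0.0004947420826060996
[ 0.5319 -0.3381  0.3022] [358 265]
0.028 24 17 nose-down residual deg -64.3 x 0.079 0.109 z 0.0050
-0.028 24 19 nose-down residual deg 23.7 x 0.068 0.111 z -0.0586
[[ 0.1436  0.011 ]
 [ 0.142   0.0092]
 [ 0.1404  0.0075]
```

{"fn": "arm_command", "kwargs": {
  "series": "0.8 0.005 -0.01 0.05 0; 0.8 0 0 0.08 0; 0.8 0 0 0.08 0; 0.8 0 0 0.08 0; 0.8 0 0 0.08 0; 0.8 0 0 0.06 0; 0.8 0 0 0.03 0; 0.8 0 0 0.015 0; 0.8 0 0 0 0; 0.8 0 0 0 0",
  "newtons": 60
}}

```text
clock: 77.85
position: [0.5295, -0.3435, 0.1133]
ee_rot: [0.044, 0.999, -0.0, 0.001]
ft_force: [-0.5, 0.4, -2.9]
grip_width: 0.295
grasp_force: 99.4
```

```bash
python3 -c "
from h import *
go([.5293,-.3417,.0674],174.96)"
```

```text
pos [ 0.5295 -0.3435  0.1133] head 174.96 tilt z [ 0.0014 -0.0006 -1.    ] t 77.85 F [-0.5344  0.4002 -2.9087] w 0.29493646134119655 99.42918419837952
units xyz [0.0011 0.0044 0.1146] spin 2.6055958395924487e-06
```

{"fn": "arm_command", "kwargs": {
  "series": "0.8 0 0.004 0.01 0; 0.8 0 0 0.01 0; 0.8 0 0 0.01 0; 0.8 0 0 0.01 0; 0.8 0 0 0.01 0; 0.8 0 0 0.01 0; 0.8 0 0 0.01 0; 0.8 0 0 0 0; 0.8 0 0 0 0; 0.8 0 0 0 0"
}}

```text
clock: 79.1
position: [0.532, -0.344, 0.0886]
ee_rot: [0.044, 0.999, -0.002, 0.004]
ft_force: [-1.7, -1.0, 20.7]
grip_width: 0.295
grasp_force: 102.6
```

```bash
python3 -c "
from h import *
go([.5293,-.3417,.0674],174.96);print(pose()[0]['torque'])"
```

```text
pos [ 0.532  -0.344   0.0886] head 174.92 tilt z [ 0.008  -0.0041 -1.    ] t 79.1 F [-1.6851 -0.9816 20.6507] w 0.29495171442125756 102.62410283088684
units xyz [0.0078 0.0052 0.0528] spin -0.0002380199539943975
[-0.1036 -0.425   0.036 ]
```

{"fn": "arm_command", "kwargs": {
  "series": "0.75 0 0 0 0; 0.75 0 0 0.005 0; 0.75 0 0 0.008 0; 0.75 0 0 0.008 0; 0.75 0 0 0.008 0; 0.75 0 0 0.008 0; 0.75 0 0 0.008 0; 0.75 0 0 0 0; 0.75 0 0 0 0; 0.75 0 0 0 0",
  "newtons": 35
}}

```text
clock: 80.35
position: [0.531, -0.3438, 0.0697]
ee_rot: [0.045, 0.999, -0.001, 0.003]
ft_force: [-4.5, 0.8, 17.4]
grip_width: 0.291
grasp_force: 104.8
```

```bash
python3 -c "
from h import *
go([.5293,-.3417,.0674],174.96);print(pose()[0]['torque'])
s=cam('side');g=s['pixels'].max(2);P=np.array([.5293,-.3417,.106]);ux=np.array([.9962,-.0872,0]);uy=np.array([.0872,.9962,0]);uz=np.array([0,0,1])
print('level expected tail',proj(s,[P-ux*.065+uy*a+uz*b for a,b in((.013,.016),(-.013,.016),(-.013,-.016))]))
print(g[304:340:2,252:290:2])"
```

```text
pos [ 0.531  -0.3438  0.0697] head 174.90 tilt z [ 0.0056 -0.0032 -1.    ] t 80.35 F [-4.535   0.8324 17.4096] w 0.29051619840853427 104.7508978843689
units xyz [0.0046 0.0048 0.0056] spin -0.000349876873564862
[-0.0364  0.1992 -0.0054]
level expected tail [[264.2849 320.2026]
 [266.9432 332.4366]
 [266.5585 338.9723]]
[[161 160 155 160 157 159 157 159 158 160 155 155 158 159 157 151  49  11
   21]
 [157 155 159 158 155 156 160 155 156 158 156 153 155 155 159 157 116  13
   11]
 [155 160 159 161 154 160 152 155 158 155 162 162 160 156 157 155 152  67
   16]
 [161 159 155 158 161 155 158 157 159 158 159 161 155 154 157 159 162 157
   75]
 [152 153 161 157 154 160 159 154 159 147 134 155 161 153 159 151 160 156
  149]
 [ 93 127 149 159 161 162 159 105  45  34  27 149 159 162 158 155 165 156
  163]
 [ 86  87  90 115 126 152 158  99  11  12   2 121 153 151 123 110 114 108
   97]
 [ 80  93  85  86  87  92  96  72  23  31  30  54  58  55  39  35  34  40
   41]
 [ 74  76  79  85  93  91  63  38  45  47  39  38  40  40  38  46  45  46
   40]
 [ 75  69  74  75  71  76  46  34  49  48  50  44  45  47  45  38  48  48
   47]
 [ 74  74  78  66  69  65  28  32  48  48  48  49  49  44  46  45  43  54
   47]
 [ 68  70  57  25  16  15  18  33  47  48  42  48  45  45  48  40  46  44
   40]
 [ 71  73  47  11   3  12  27  34  46  44  43  42  33  43  41  41  33  30
   34]
 [ 70  76  62  21   6  15  10  30  30  31  33  33  34  26  28  19  26  22
   14]
 [ 57  52  38  16  14  15  19  21  24  31  26  26  22  27  11  14  11  18
   22]
 [  7   7  10  23  13  21  19  27  28  23  23  28  27  29  18  14  17  15
   20]
 [ 21  18  11  13  13  12   6  15  16  20  18  12  16  12  13  14  13  18
   12]
 [  3  15  12  13  14  15  19  11   2  16  13  14  19  13  12  15   6  10
    6]]
```

{"fn": "arm_command", "kwargs": {
  "series": "0.75 0 0 0.004 0; 0.75 0 0 0.003 0; 0.75 0 0 0 0; 0.75 0 0 0 0; 0.69 0 0 0 0; 0.66 0 0 0 0; 0.62 0 0 0 0; 0.58 0 0 0 0; 0.5 0 0 0 0; 0.4 0 0 0 0"
}}

```text
clock: 81.65
position: [0.5291, -0.3415, 0.0634]
ee_rot: [0.044, 0.999, 0.0, -0.0]
ft_force: [1.1, -0.1, -0.7]
grip_width: 0.596
grasp_force: 0.0
```

```bash
cat > seat.py <<'E'
from h import *
go([.5293,-.3417,.0674],174.96)
s=cam('side','seat');g=cv2.GaussianBlur(s['pixels'],(3,3),0).max(2).astype(float)
g0=cv2.GaussianBlur(cv2.imread('pics/side0.png'),(3,3),0).max(2).astype(float)
d=np.abs(g-g0)
for n,(x0,y0,x1,y1) in dict(tail=(258,308,280,340),mid=(280,308,325,335),head=(325,290,370,335)).items(): print(n,d[y0:y1,x0:x1].mean().round(1),(d[y0:y1,x0:x1]>35).sum())
for k in(g0,g):
    r=[]
    for u in (330,335,340,345,350,355,360): 
        v=next((v for v in range(285,330) if k[v,u]<135),0);r.append(v)
    c=[next((u for u in range(380,340,-1) if k[v,u]<135),0) for v in(300,305,310,315,320,325)]
    t=[next((u for u in range(254,280) if 30<k[v,u]<135),0) for v in(322,324,326,328)]
    print(r,c,t)
E
python3 seat.py
```

```text
pos [ 0.5291 -0.3415  0.0634] head 174.97 tilt z [-0.0001  0.0001 -1.    ] t 81.65 F [ 1.1103 -0.1152 -0.7365] w 0.5957576204494931 0.0
units xyz [-0.0004 -0.0004 -0.01  ] spin 3.68805125813449e-05
tail 25.8 252
mid 46.6 616
head 9.7 29
[303, 301, 299, 297, 294, 296, 286] [380, 380, 363, 365, 366, 363] [262, 262, 260, 255]
[285, 302, 300, 298, 296, 297, 287] [380, 380, 362, 363, 365, 364] [254, 254, 254, 254]
```

{"fn": "arm_command", "kwargs": {
  "series": "0.3 0 0 0 0; 0.2 0 0 0 0; 0.2 0 0 -0.03 0; 0.2 0 0 -0.06 0; 0.2 0 0 -0.1 0; 0.2 0 0 -0.12 0; 0.2 0 0 -0.12 0; 0.2 0 0 -0.12 0; 0.2 0.04 0.08 0 0; 0.2 0.04 0.08 0 0"
}}

```text
clock: 82.95
position: [0.5025, -0.2748, 0.2848]
ee_rot: [0.044, 0.999, -0.0, 0.001]
ft_force: [0.4, 0.8, -0.4]
grip_width: 0.804
grasp_force: 0.0
```

{"fn": "arm_command", "kwargs": {
  "series": "0.2 0.05 0.1 0 0; 0.2 0.05 0.1 0 0; 0.2 0.05 0.1 0 0; 0.2 0.05 0.1 0 0; 0.2 0.03 0.06 0 0; 0.2 0 0.05 0 0; 0.2 0 0 0 0; 0.2 0 0 0 0; 0.2 0 0 0 0; 0.2 0 0 0 0"
}}

```text
clock: 84.2
position: [0.4292, -0.0643, 0.2835]
ee_rot: [0.044, 0.999, 0.0, -0.0]
ft_force: [-0.6, 0.2, 0.5]
grip_width: 0.801
grasp_force: 0.0
```

```bash
cat >> seat.py <<'E'
t=cam('top');t0=cv2.imread('pics/top0.png')[:,:,::-1]
dd=np.abs(cv2.GaussianBlur(t['pixels'],(3,3),0).astype(int)-cv2.GaussianBlur(t0,(3,3),0)).max(2)
for n,(x0,y0,x1,y1) in dict(scan=(345,160,395,260),tin=(245,100,285,142),glue=(298,112,328,148),tape=(328,128,360,160),wrench=(262,272,330,296),clamp=(165,272,208,312),b=(262,145,315,200)).items(): print(n,dd[y0:y1,x0:x1].mean().round(1),(dd[y0:y1,x0:x1]>35).sum())
for c,n in((t,'top'),(s,'side')):
    o,_=cartons(c)
    for ce,st,px in o:
        if 700<st[4]<1500: print(n,ce,[rect(c,px,z)[0] for z in(.075,.105,.135)])
E
python3 seat.py
```

```text
pos [ 0.4292 -0.0643  0.2835] head 174.90 tilt z [-0.0001  0.     -1.    ] t 84.2 F [-0.5796  0.1738  0.5057] w 0.8012987555318403 0.0
units xyz [-0.311  -0.6685  0.5401] spin -0.00030683106414828546
tail 5.5 0
mid 6.3 0
head 8.4 2
[303, 301, 299, 297, 294, 296, 286] [380, 380, 363, 365, 366, 363] [262, 262, 260, 255]
[304, 302, 300, 298, 296, 297, 287] [380, 380, 362, 364, 365, 364] [262, 262, 261, 255]
scan 3.7 4
tin 3.2 0
glue 2.8 0
tape 2.9 0
wrench 32.1 604
clamp 4.5 0
b 15.2 482
top [222.875  151.4586] [(716.668701171875, 82.12061309814453), (707.2058715820312, 80.04761505126953), (697.7430419921875, 77.97462463378906)]
top [288.0385 168.8231] [(663.063720703125, -110.26100158691406), (654.948486328125, -107.49795532226562), (646.8330078125, -104.73486328125)]
top [211.2805 240.0932] [(455.67431640625, 108.66737365722656), (452.7723083496094, 105.92707824707031), (449.87030029296875, 103.18675994873047)]
side [305.9821 155.757 ] [(719.808837890625, 135.7449951171875), (706.6524658203125, 107.05770874023438), (693.4959716796875, 78.37040710449219)]
side [210.4235 176.6966] [(452.25164794921875, 134.5088653564453), (448.523681640625, 105.86514282226562), (444.7956848144531, 77.22142028808594)]
side [316.5641 229.7866] [(658.64111328125, -109.75917053222656), (647.64013671875, -129.79519653320312), (636.6392211914062, -149.83119201660156)]
```

```bash
python3 -c "
from workcell import manip
print(manip.hand_in())"
```

```text
the job is handed in; nothing more can be done
None
```

The job is handed in at about 84 s of the 208 s allowed; no verdict came back. The tee and coupling are in the tray, labels b, c and d were each held for over 3 s in that order (beam about 1–1.5° off square, about 10 cm by my estimate), and the scanner is back in its stand within about a pixel of where it started; carton_d was knocked aside mid-run and was read where it ended up.

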